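Load the desktop steriliser and start its full cycle

TASK

Pull the steriliser's front door down until it is fully open, stand the small dropper bottle upright inside the chamber, and push the door back up until its catch clicks and it is fully shut. Then turn the dial on top clockwise to its end stop. Don't tip the bottle over, and leave the other things on the desk where they are.

Things in the scene. Friction and masses are not known exactly. Their poses are not given: they have to be found in the camera images.
- steriliser: White metal desktop cabinet, fixed; 115 deep (x) x 210 wide (y) x 238 mm high, origin at the centre of its underside, door on its -x side, which faces to the robot's right. Plinth up to 55 mm, then the chamber: floor at 55 mm, roof underside at 218 mm above the desk, side walls 12 mm, back wall 8 mm; inside 186 wide, 107 deep, 163 mm high. Roof 20 mm thick, top at 238 mm; the dial stands on it.
- chamber (a point): Centre of the chamber floor, 57.5 mm behind the front opening plane; axes as the steriliser's.
- door (a joint): Door angle (rad): 0 shut (upright), 1.2 fully open (end stop, leaning outward and down). Hinged along its bottom edge; a stiff hinge (0.3 N m friction) holds it wherever left. A spring ball catch under the roof holds it shut: some 6 to 11 N at the bar to pull it free, 9 to 16 N to press it home; below about 0.05 rad it is past the catch and drawn shut.
- door_hinge (a point): Middle of the hinge line, at the door's inner face on the opening plane, 55 mm above the desk. Turns with the door: z up the door, -x out of its front. Panel 206 wide, 161 high, 14 mm thick (hinge plane outwards), white frame with glass. A 12 mm wide lug sticks 18 mm out of the inner face at its top, 78 mm to the +y side.
- door_bar (a point): Middle of the pull bar: level steel rod, 12 mm diameter, 110 mm long (along y), a post at each end; 56 mm outward of the hinge plane (36 mm clear between rod and panel) and 143 mm up the door from the hinge. Turns with the door; when fully open it hangs under the panel near its free edge, about 54 mm above the desk.
- dial (a joint): Angle of the dial (rad), growing clockwise seen from above; 2.0 is the clockwise end stop, 0 the other. Starts somewhere between 0.6 and 1.1. Turns with about 0.06 N m friction and stays where left.
- dial_grip (a point): On the dial's vertical axis at the height to grip (37 mm over the roof). The dial has a black upright grip bar 46 mm long, 14 mm thick, its top 44 mm above the roof, on a disc of 48 mm. The point's x axis lies along the bar and turns with the dial; at dial 0 it is parallel to the steriliser's x.
- dropper: Small amber dropper bottle with black dropper cap, 33 mm diameter, 102 mm tall, 70 g; round body up to 62 mm, narrower above. Stands upright, loose; origin at the centre of its underside, z up.
- white_bottle: Bystander: white medicine bottle, 62 mm diameter, 108 mm tall, origin at the centre of its underside. It and the dropper bottle stand in front of the steriliser's door beyond its swing, one nearer the robot and one farther, either way round, at least 100 mm apart.
- stapler: Bystander: dark green desk stapler, 34 x 128 x 36 mm, lying to the right near the front edge; origin at the centre of its underside.
- tape_roll: Bystander: roll of brown tape lying flat, 92 mm diameter, 48 mm high, origin at the centre of its underside.
Mind the look-alikes: they are no part of the job. What is shaped like the dropper but blue or purple is not meant.

How it is judged (in metres and radians):
On the way, in this order (a step that is already met when the one before it is completed fails the run):
1. the door is pulled down fully open (value of joint door above 1.1 rad), for 0.2 s.
2. the dropper bottle stands upright and released inside the chamber (x of dropper in the frame of chamber between -0.041 and 0.05 m and y of dropper in the frame of chamber between -0.093 and 0.093 m and z of dropper in the frame of chamber between -0.006 and 0.006 m and angle between dropper's own z axis and vertical below 0.1 rad and contact force between dropper and the fingers below 0.1 N), for 0.2 s.
3. the door is pushed up fully shut, past its catch (value of joint door below 0.04 rad), for 0.2 s.
4. the dial is turned clockwise to its end stop (value of joint dial above 1.92 rad), for 0.2 s.
At the end, for the whole second after the job is handed in: The door is shut past its catch (under 0.04 rad), the dial stands at its clockwise end stop (within 0.08 rad), and the dropper bottle stands at rest and upright (within 0.1 rad) on the chamber floor (value of joint door below 0.04 rad and value of joint dial above 1.92 rad and x of dropper in the frame of chamber between -0.041 and 0.05 m and y of dropper in the frame of chamber between -0.093 and 0.093 m and z of dropper in the frame of chamber between -0.006 and 0.006 m and angle between dropper's own z axis and vertical below 0.1 rad and linear speed of dropper below 0.02 m/s); the robot touches nothing.
It fails at once if the dropper bottle is tipped over (angle between dropper's own z axis and vertical above 0.8 rad).
It fails at once if the white bottle is knocked away or over (distance of white_bottle from where it was at the start of the episode above 0.03 m or angle between white_bottle's own z axis and vertical above 0.5 rad).
It fails at once if the stapler is displaced (distance of stapler from where it was at the start of the episode above 0.03 m).
It fails at once if the tape roll is displaced (distance of tape_roll from where it was at the start of the episode above 0.03 m).
It also fails if it takes over 69 s, if anything falls off the work surface, if the arm or the gripper's body presses on something with over 40 N, if the wrist force passes 120 N, or if a joint passes its speed limit or range.

ROBOT

A 6-joint arm with a two-finger parallel gripper is mounted at the origin on a cart in front of the work surface, level with it; the furniture and walls round the work are solid. World frame = base frame: x ahead of the robot, y to its left, z up, the work surface at z = 0. Lengths are in mm, angles in degrees, forces in N, time in s.
With the tool pointing down it reaches from about 300 to 850 mm from the base axis. Payload 4.2 kg.
Tool frame: the origin (TCP) lies midway between the tips of the shut fingers; the grasp point (between the pads) lies 19 mm behind it (pinch_z is the distance from the TCP to the grasp point, in mm); z points along the fingers, y is the line along which they close (so a half turn about z gives the same grasp; the last joint's range is limited). The gripper opens to 91 mm and grips with 3 to 60 N. Pads are 32 mm wide; open, the fingers measure 118 mm over their backs; the gripper's body (76 mm by 178 mm) begins 60 mm behind the grasp point.
Start: joints at [-66.979, 18.312, 89.639, -0, 72.044, -1.146], TCP at [235.413, -524.62, 191.876] pointing down, gripper open.
Joint ranges: [-177.97, 177.97], [-48.28, 115.42], [12.27, 149.76], [-77.06, 257.06], [2.81, 150.46], [-146.56, 146.56]. Speed limits (degrees/s): [147.25, 147.25, 180, 180, 180, 180].

INTERFACE

Orientations are given as [roll, pitch, yaw] about the fixed x, y, z axes, in that order (R = Rz(yaw) Ry(pitch) Rx(roll)).
In Python, from workcell import * gives the robot as it stands.
- The arm moves only by the tool step_arm, never from a script. Its argument "steps" is a list of rows, each a list of 7 numbers: the turn, a rotation vector about the tool's x, y, z in degrees, then the shift along the tool's x, y, z in mm, then the opening, from 0 (shut) to 1 (fully open). In form: [[rx, ry, rz, x, y, z, hand], ...]. A call has exactly 8 rows; each row shifts and turns the commanded pose from where the row before left it, along the tool's axes as they then stand; what a row does not reach is not made up. A row lasts 1/8 s, in which the tool goes at most 62.5 mm and 10.7 degrees, less where a joint would pass 70% of its speed; a pose out of reach is approached as far as the arm can. A call is refused whole if a number of a shift passes 62.5 or a number of a turn 10.7, either way. A call with a gripper value outside its range is refused whole. The fingers move at their own pace and stop on an object; "force" is the grip in N (left out, the last holds). Time passes only in rows, so rows that do not move let the fingers close, or fill a call up. It gives the time, the measured TCP pose, the force, the opening and the grip force at its end, in the units of the state.
- state(): the state, without advancing time (a new reading comes with each control period).
- grab_frame(name): name is "scene" or "top" or "wrist"; returns a dict with "image" (400x640x3 uint8, blue, green, red), "fovy" (degrees; the focal length in pixels is half the picture's height over the tangent of half this angle, whatever the lens; pixels are square), "cx", "cy" (the principal point, pixels), "origin" and "rotation" of the camera in the world; the wrist camera has in their place "tool_from_camera" (4x4, takes a point from camera to tool coordinates, whose origin is the TCP and whose axes are the flange's). Camera axes: x right, y down, z forward; pixel columns grow to the right and rows downward; lengths in mm; the calibration is good to about 2 mm. The wrist camera is an equidistant fisheye: a pixel r from the principal point sees the ray r / f radians off the axis. A picture is of the moment at which its call begins: read the wrist's pose just before it. There is no depth.
- job_done(): hands the job in; it is judged then, once.
The state is a dict: "time_s": time; "qpos": joint angles; "qvel": joint speeds; "effort": joint torques, N m; "ee_pos": TCP position; "ee_rot": TCP orientation; "force": force on the tool from outside, world axes, zero at the start; "torque": the same for the moment, N m; "gripper_width": finger opening in mm; "gripper_force": force on a finger pad.
Only numpy, scipy, OpenCV 4.12 (cv2) and the standard library are available. Lean on these libraries where they do the work, as an engineer would, in place of code of your own. Each camera call takes 0.05 s, during which the arm holds its last target. There are 200 camera calls.

## Working session

There is one attempt and no reset: what is moved stays moved. The work goes in short steps, Python scripts to look and compute and a tool call to move; the robot and the scene stay as the last step left them, time stands still between calls to the robot, and variables do not carry over. Pictures are saved under pics/ and viewed, at most 10 in all, crops included, and the job is handed in when it is done.

Besides the shell and the picture viewer there is one more tool, called after "Emit:" in YAML: its name, and indented under it one key for each argument. step_arm: Moves the arm, as the interface text tells. Its arguments: {"type":"object","properties":{"steps":{"type":"array","items":{"type":"array","items":{"type":"number"}}},"force":{"type":"number"}},"required":["steps"]}

```bash
mkdir -p pics; ls
python3 - <<'E'
from workcell import *
import cv2,pickle
s=state();print(s)
for n in ("scene","top"):
    f=grab_frame(n);cv2.imwrite(f"pics/{n}0.png",f["image"]);pickle.dump(f,open(f"{n}0.pkl","wb"))
    print(n,f["fovy"],f["cx"],f["cy"],f["origin"],f["rotation"])
E
```

```text
pics
{'time_s': 0.0, 'qpos': array([-6.69805797e+01,  1.83517489e+01,  8.97072546e+01,  1.77210827e-03,
        7.20422258e+01, -1.14689310e+00]), 'qvel': array([ 0.0412507 , -0.0479461 , -0.03907018, -0.00984278, -0.06067733,
        0.06856475]), 'effort': array([-2.23408456e-04, -4.12470281e+01, -2.31973922e+01,  7.26439850e-02,
        4.56112053e-02, -1.24015646e-04]), 'ee_pos': array([ 235.18637237, -524.10720533,  191.01347443]), 'ee_rot': array([-1.79898825e+02, -3.71064913e-03,  2.41657622e+01]), 'force': array([ 0.67464483,  0.34617059, -0.97564844]), 'torque': array([-0.02238787, -0.00422141,  0.02204698]), 'gripper_force': 0.0, 'gripper_width': 91.69601110747887}
scene 51.566148866661514 322.31695796848504 190.948781935021 [-216.07362852 -695.63369601  834.44418306] [-122.90730213   -0.13637616  -50.04163677]
top 42.01039379216482 312.18096136908196 199.290507522296 [-543.08869002 -304.1382124  1580.88790118] [-141.420624      0.95418132  -78.39263268]
```

View pics/scene0.png

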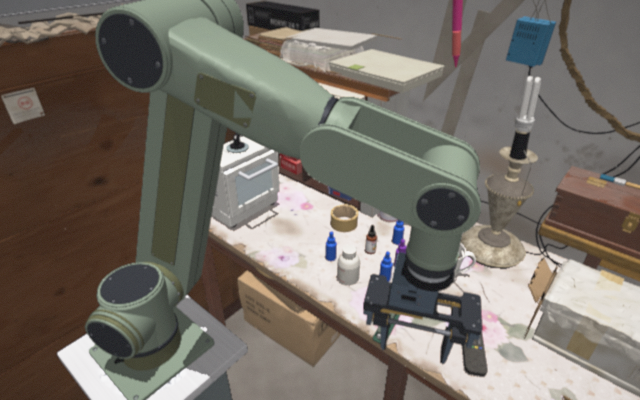

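View pics/top0.png

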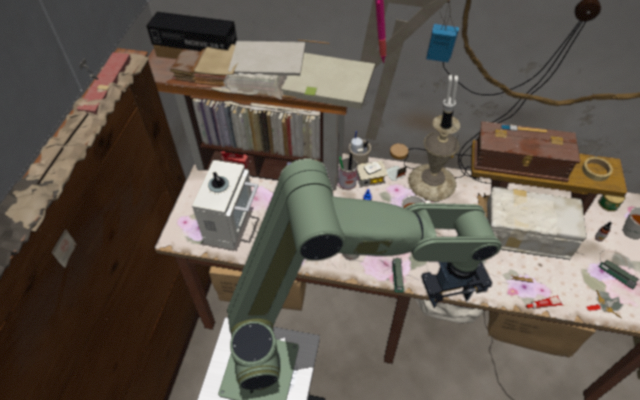

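The scene view shows the steriliser at (245,185), amber dropper (371,240), white bottle (348,265), tape (344,217) and blue/purple decoys around. I'll enlarge it.

Run:
```python
import cv2
a=cv2.imread("pics/scene0.png");b=cv2.imread("pics/top0.png")
cv2.imwrite("pics/c1.png",cv2.resize(a[125:295,205:415],None,fx=3.8,fy=3.5,interpolation=cv2.INTER_CUBIC)) if 0 else cv2.imwrite("pics/c1.png",cv2.resize(a[135:285,208:408],None,fx=4,fy=4,interpolation=cv2.INTER_CUBIC))
cv2.imwrite("pics/c2.png",cv2.resize(b[150:260,180:280],None,fx=5,fy=5,interpolation=cv2.INTER_CUBIC))
```

```text
(no output)
```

View pics/c1.png

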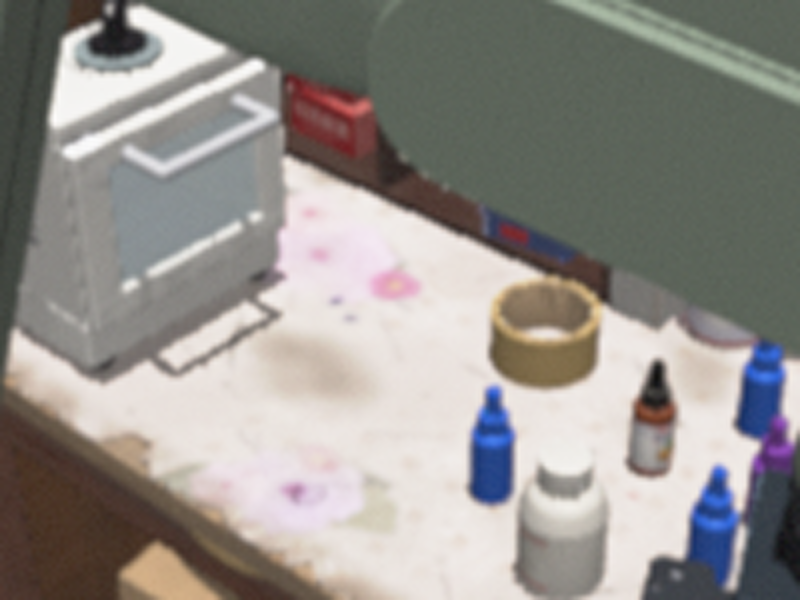

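View pics/c2.png

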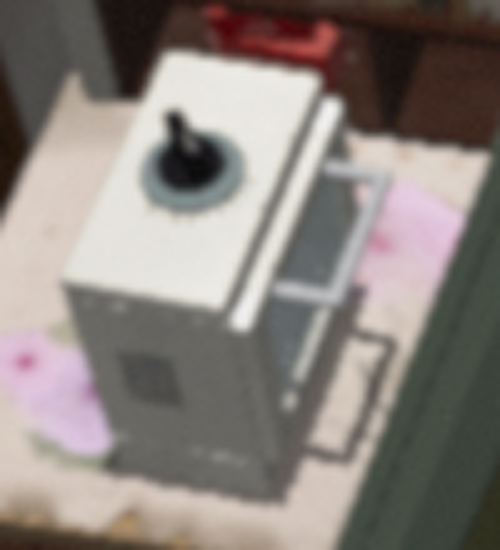

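Crop readings: steriliser roof corners, bar ends and plinth corners are visible in both. The dropper has its base at about (650,463) and its tip at (657,362) in the scene crop. The white bottle is nearer the robot, so the dropper is the farther one.

```bash
cat > h.py <<'E'
import numpy as np,pickle,cv2
from scipy.spatial.transform import Rotation as R
from scipy.optimize import least_squares
def E(r): return R.from_euler('xyz',r,degrees=True)
def proj(f,P):
    c=E(f["rotation"]).inv().apply(np.atleast_2d(P)-f["origin"]);k=200/np.tan(np.radians(f["fovy"]/2))
    return np.c_[f["cx"]+k*c[:,0]/c[:,2],f["cy"]+k*c[:,1]/c[:,2]]
def unproj(f,u,v,z):
    k=200/np.tan(np.radians(f["fovy"]/2));d=E(f["rotation"]).apply([(u-f["cx"])/k,(v-f["cy"])/k,1]);o=np.array(f["origin"])
    return o+d*(z-o[2])/d[2]
def fr(n): return pickle.load(open(n+".pkl","rb"))
E
python3 - <<'E'
from h import *
S,T=fr("scene0"),fr("top0")
s=[((68,155),(-71.5,103,216)),((276,65),(-71.5,-103,216)),((163,172),(-113.5,55,198)),((276,115),(-113.5,-55,198)),((103,378),(-57.5,105,0)),((278,275),(-57.5,-105,0))]
t=[((160,55),(57.5,-105,238)),((65,285),(57.5,105,238)),((228,308),(-57.5,105,238)),((322,75),(-57.5,-105,238)),((385,175),(-113.5,-55,198)),((340,298),(-113.5,55,198)),((285,500),(-57.5,105,0)),((190,170),(0,0,244))]
su=np.array([p for p,_ in s])/4+[208,135];tu=np.array([p for p,_ in t])/5+[180,150]
def res(p):
    g=lambda q:R.from_euler('z',p[2],degrees=True).apply(np.array(q,float))+[p[0],p[1],0]
    return np.r_[proj(S,g([q for _,q in s]))-su,proj(T,g([q for _,q in t[:-1]]))-tu[:-1]].ravel()
r=least_squares(res,[500,300,90],loss='soft_l1');print(r.x);print(r.fun.reshape(-1,2).round(1).tolist())
print("dial",unproj(T,*tu[-1],244),R.from_euler('z',r.x[2],degrees=True).inv().apply(unproj(T,*tu[-1],244)-[r.x[0],r.x[1],0]))
c=lambda u,v,z:unproj(S,u/4+208,v/4+135,z).round()
print("drop",c(650,460,0),c(657,362,102),"white",c(560,572,0),c(566,452,108),"tape",c(545,350,0),c(545,310,48))
for n,u,v in(("blue1",491,492),("blue2",760,426),("purp",770,510),("blue3",712,578)):print(n,c(u,v,0))
def un(u,v): return unproj(T,u/5+180,v/5+150,282)
print(un(178,115),un(195,155))
E
```

```text
[504.55613229 256.0652693   90.31471352]
[[1.7, 1.6], [-0.2, -0.9], [0.7, 0.8], [-1.2, 1.1], [-2.1, 2.4], [0.4, -0.4], [0.5, -1.0], [-0.5, -0.7], [0.5, -0.2], [-0.5, -0.6], [-0.2, -0.3], [0.3, -0.2], [-1.3, 1.4]]
dial [502.03996488 257.87508918 244.        ] [  1.82361329   2.50618855 244.        ]
drop [ 615. -193.   -0.] [ 605. -198.  102.] white [ 476. -212.    0.] [ 478. -211.  108.] tape [673. -48.   0.] [664. -53.  48.]
blue1 [ 509. -123.    0.]
blue2 [ 703. -236.    0.]
purp [ 626. -292.    0.]
blue3 [ 540. -297.    0.]
[516.91561087 264.82815294 282.        ] [485.36211441 242.69539476 282.        ]
```

```bash
cat >> h.py <<'E'
sd=lambda a:np.sin(np.radians(a)); cd=lambda a:np.cos(np.radians(a))
def tool(yaw,tilt):
    """tool down with yaw, then tilted: pitched about its own tool-frame axes: see callers"""
    return R.from_euler('xyz',[180,0,yaw],degrees=True)
def lean(az,phi,yaw):
    "pointing direction leans phi from down toward azimuth az; yaw as when pointing down"
    ax=np.array([sd(az),-cd(az),0]) # rotates -z toward az
    return R.from_rotvec(np.radians(phi)*ax)*tool(yaw,0)
def wrist(Rt,pos,A=108):
    wc=np.array(pos)-Rt.apply([0,0,1])*270
    q1=np.degrees(np.arctan2(wc[1],wc[0]))
    M=(R.from_euler('y',A,degrees=True).inv()*R.from_euler('z',q1,degrees=True).inv()*Rt)
    a=M.as_euler('ZYZ',degrees=True)
    w=lambda x:(x+180)%360-180
    return q1.round(),a.round(),[w(a[2]-90).round(),w(a[2]+90).round()],np.hypot(*wc[:2]).round(),wc[2].round()
def plan(wps,s):
    "wps: (pos,R,hand,rows); prints rows"
    p=np.array(s["ee_pos"]);q=E(s["ee_rot"]);rows=[]
    for P,Q,h,n in wps:
        P=np.array(P,float);p0=p.copy();q0=q
        rv=(q0.inv()*Q).as_rotvec()
        for i in range(n):
            tp=p0+(P-p0)*(i+1)/n; tq=q0*R.from_rotvec(rv*(i+1)/n)
            t=np.degrees((q.inv()*tq).as_rotvec()).round(1); d=q.inv().apply(tp-p).round(1)
            p=p+q.apply(d); q=q*R.from_rotvec(np.radians(t))
            rows.append([*t.tolist(),*d.tolist(),h])
    for i in range(0,len(rows),8): print(str(rows[i:i+8]).replace(' ',''))
    print(len(rows),p.round(1),q.as_euler('xyz',degrees=True).round(1),"max",np.abs(np.array(rows)).max(0)[:6])
E
python3 - <<'E'
from h import *
L=lean(90,20,180).as_matrix().round(2);print(L.tolist())
for n,Q,p in (("bar0",lean(90,20,180),(504,142,198)),("bar1",lean(90,55,180),(504,45,54)),("bar1b",lean(90,55,0),(504,45,54)),("pick",lean(-10,38,-10),(610,-196,50)),("pick2",lean(-10,38,170),(610,-196,50)),("place",lean(90,38,90),(504,226,105)),("dial0",lean(0,0,215),(504,256,260)),("dial1",lean(0,0,156),(504,256,260))): print(n,wrist(Q,p))
E
```

```text
[[-1.0, 0.0, 0.0], [0.0, 0.94, 0.34], [0.0, 0.34, -0.94]]
bar0 (np.float64(6.0), array([21., 71., -1.]), [np.float64(-91.0), np.float64(89.0)], np.float64(506.0), np.float64(452.0))
bar1 (np.float64(-19.0), array([ 51.,  95., -26.]), [np.float64(-116.0), np.float64(64.0)], np.float64(534.0), np.float64(209.0))
bar1b (np.float64(-19.0), array([ 51.,  95., 154.]), [np.float64(64.0), np.float64(-116.0)], np.float64(534.0), np.float64(209.0))
pick (np.float64(-21.0), array([ 11.,  35., 162.]), [np.float64(72.0), np.float64(-108.0)], np.float64(477.0), np.float64(263.0))
pick2 (np.float64(-21.0), array([ 11.,  35., -18.]), [np.float64(-108.0), np.float64(72.0)], np.float64(477.0), np.float64(263.0))
place (np.float64(7.0), array([40., 72., 84.]), [np.float64(-6.0), np.float64(174.0)], np.float64(508.0), np.float64(318.0))
dial0 (np.float64(27.0), array([ 0., 72., -8.]), [np.float64(-98.0), np.float64(82.0)], np.float64(565.0), np.float64(530.0))
dial1 (np.float64(27.0), array([ 0., 72., 51.]), [np.float64(-39.0), np.float64(141.0)], np.float64(565.0), np.float64(530.0))
```

Run:
```python
from h import *; from workcell import state
plan([((560,-190,320),lean(0,0,0),1,12),((560,-190,320),lean(0,0,0),1,4)],state())
```

```text
[[-0.0,0.0,2.0,36.1,-14.3,-10.7,1],[-0.0,0.0,2.0,35.6,-15.6,-10.7,1],[-0.0,0.0,2.0,35.0,-16.9,-10.8,1],[-0.0,0.0,2.1,34.4,-18.0,-10.7,1],[-0.0,0.0,2.0,33.7,-19.3,-10.7,1],[-0.0,0.0,2.0,33.0,-20.4,-10.7,1],[-0.0,0.0,2.0,32.3,-21.6,-10.7,1],[-0.1,0.0,2.0,31.5,-22.7,-10.7,1]]
[[0.0,0.0,2.0,30.7,-23.8,-10.8,1],[0.0,0.0,2.0,29.8,-24.8,-10.7,1],[0.0,0.0,2.1,29.0,-25.9,-10.8,1],[0.0,0.0,2.0,28.0,-26.9,-10.8,1],[0.0,0.0,-0.0,0.0,0.0,0.0,1],[0.0,0.0,-0.0,0.0,0.0,0.0,1],[0.0,0.0,-0.0,0.0,0.0,0.0,1],[0.0,0.0,-0.0,0.0,0.0,0.0,1]]
16 [ 560. -190.  320.] [180.   0.  -0.] max [ 0.1  0.   2.1 36.1 26.9 10.8]
```

Emit:
step_arm:
  steps:
    - [0,0,2,36.1,-14.3,-10.7,1]
    - [0,0,2,35.6,-15.6,-10.7,1]
    - [0,0,2,35,-16.9,-10.8,1]
    - [0,0,2.1,34.4,-18,-10.7,1]
    - [0,0,2,33.7,-19.3,-10.7,1]
    - [0,0,2,33,-20.4,-10.7,1]
    - [0,0,2,32.3,-21.6,-10.7,1]
    - [-0.1,0,2,31.5,-22.7,-10.7,1]

```text
time_s: 1.1
ee_pos: [452.4, -300.7, 277.5]
ee_rot: [179.9, 0.0, 8.0]
force: [-0.0, 0.5, -0.2]
gripper_width: 91.5
gripper_force: 0.0
```

Emit:
step_arm:
  steps:
    - [0,0,2,30.7,-23.8,-10.8,1]
    - [0,0,2,29.8,-24.8,-10.7,1]
    - [0,0,2.1,29,-25.9,-10.8,1]
    - [0,0,2,28,-26.9,-10.8,1]
    - [0,0,0,0,0,0,1]
    - [0,0,0,0,0,0,1]
    - [0,0,0,0,0,0,1]
    - [0,0,0,0,0,0,1]

```text
time_s: 2.1
ee_pos: [559.4, -190.9, 320.4]
ee_rot: [179.9, 0.0, -0.1]
force: [0.1, 0.2, -0.8]
gripper_width: 91.5
gripper_force: 0.0
```

Run:
```python
from h import *; from workcell import *
s=state();f=grab_frame("wrist");f["s"]=s;pickle.dump(f,open("w1.pkl","wb"))
print(s["ee_pos"],s["ee_rot"],s["qpos"].round(1),s["time_s"]);print(f["fovy"],f["cx"],f["cy"],np.array(f["tool_from_camera"]).round(2).tolist())
cv2.imwrite("pics/w1.png",cv2.resize(f["image"],(800,500)))
```

```text
[ 559.41044951 -190.94123244  320.41413741] [ 1.79896486e+02  5.74854146e-03 -1.03079456e-01] [-19.9  17.1  73.3  -0.1  89.6  70.2] 2.1
65.70646984690485 321.2303545141582 204.15752000948223 [[0.0, -0.96, -0.27, 77.14], [1.0, 0.0, 0.0, -1.5], [-0.0, -0.27, 0.96, -192.65], [0.0, 0.0, 0.0, 1.0]]
```

View pics/w1.png

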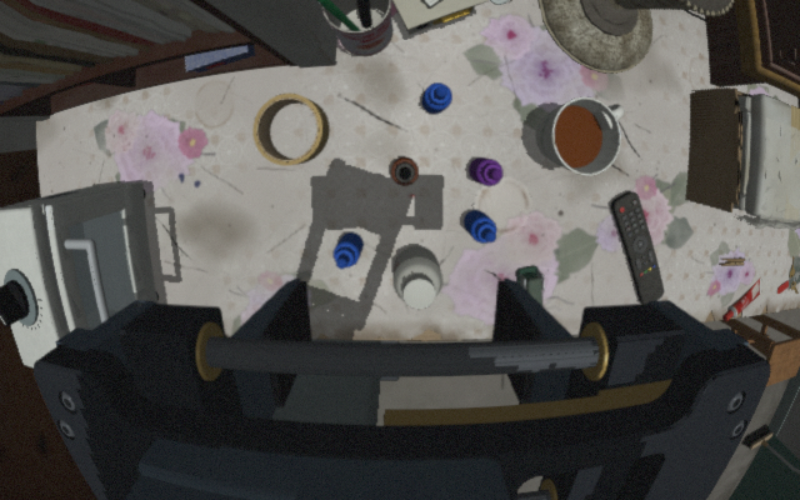

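The wrist view shows the dropper seen from above at about (404,171), the white bottle's cap at (418,292), the blue and purple decoys around it, and the steriliser at left.

```bash
cat >> h.py <<'E'
def wray(f,u,v):
    k=200/np.tan(np.radians(f["fovy"]/2));x,y=u-f["cx"],v-f["cy"];r=np.hypot(x,y);th=r/k
    d=np.array([x/r*np.sin(th),y/r*np.sin(th),np.cos(th)]);M=np.array(f["tool_from_camera"])
    Q=E(f["s"]["ee_rot"]);return Q.apply(M[:3,3])+f["s"]["ee_pos"],Q.apply(M[:3,:3]@d)
def wun(f,u,v,z):
    o,d=wray(f,u,v);return (o+d*(z-o[2])/d[2]).round(1)
E
python3 - <<'E'
from h import *; from workcell import state
f=fr("w1");g=lambda u,v,z:wun(f,u/1.25,v/1.25,z)
print("drop",g(405,173,100),g(403,169.5,62),"white",g(419,292,108),"tape",g(290,129,48),"b1",g(350,243,95),"b2",g(437,95,95),"p",g(487,172,95),"b3",g(483,232,95))
Q=lean(90,20,0);rod=np.array((504,142,198));print("rodpix?")
tcp=lambda back:rod+Q.apply([0,0,19-back])
plan([((520,-20,360),lean(90,10,0),1,6),(tcp(80),Q,0.6,5),(tcp(80),Q,0.6,5)],state())
E
```

```text
drop [ 610.  -193.9  100. ] [ 611.7 -192.    62. ] white [ 478.7 -209.7  108. ] tape [664.  -55.1  48. ] b1 [ 532.3 -132.5   95. ] b2 [ 694.8 -228.    95. ] p [ 612.2 -283.5   95. ] b3 [ 544.9 -281.6   95. ]
rodpix?
[[1.7,-0.0,-0.0,-6.6,-28.5,-6.6,1],[1.7,-0.0,-0.0,-6.7,-28.6,-5.8,1],[1.7,-0.0,-0.0,-6.6,-28.8,-5.0,1],[1.6,-0.0,-0.1,-6.6,-28.9,-4.0,1],[1.7,-0.0,0.0,-6.6,-29.1,-3.3,1],[1.7,-0.0,0.0,-6.6,-29.1,-2.4,1],[2.0,-0.0,0.0,-3.2,-24.2,25.5,0.6],[2.0,-0.0,0.0,-3.2,-23.2,26.3,0.6]]
[[2.0,-0.0,0.0,-3.2,-22.4,27.2,0.6],[2.0,-0.0,0.0,-3.2,-21.3,27.9,0.6],[2.0,-0.0,0.0,-3.3,-20.4,28.6,0.6],[0.0,-0.0,0.0,0.0,-0.0,0.0,0.6],[0.0,-0.0,0.0,0.0,-0.0,0.0,0.6],[0.0,-0.0,0.0,0.0,-0.0,0.0,0.6],[0.0,-0.0,0.0,0.0,-0.0,0.0,0.6],[0.0,-0.0,0.0,0.0,-0.0,0.0,0.6]]
16 [504.  121.1 255.3] [-160.   -0.   -0.] max [ 2.   0.   0.1  6.7 29.1 28.6]
```

Emit:
step_arm:
  steps:
    - [1.7,0,0,-6.6,-28.5,-6.6,1]
    - [1.7,0,0,-6.7,-28.6,-5.8,1]
    - [1.7,0,0,-6.6,-28.8,-5.0,1]
    - [1.6,0,-0.1,-6.6,-28.9,-4.0,1]
    - [1.7,0,0,-6.6,-29.1,-3.3,1]
    - [1.7,0,0,-6.6,-29.1,-2.4,1]
    - [2.0,0,0,-3.2,-24.2,25.5,0.6]
    - [2.0,0,0,-3.2,-23.2,26.3,0.6]

```text
time_s: 3.15
ee_pos: [513.6, 38.9, 318.2]
ee_rot: [-165.9, -0.1, 0.1]
force: [0.7, 0.7, -1.0]
gripper_width: 73.9
gripper_force: 0.0
```

Emit:
step_arm:
  steps:
    - [2.0,0,0,-3.2,-22.4,27.2,0.6]
    - [2.0,0,0,-3.2,-21.3,27.9,0.6]
    - [2.0,0,0,-3.3,-20.4,28.6,0.6]
    - [0,0,0,0,0,0,0.6]
    - [0,0,0,0,0,0,0.6]
    - [0,0,0,0,0,0,0.6]
    - [0,0,0,0,0,0,0.6]
    - [0,0,0,0,0,0,0.6]

```text
time_s: 4.15
ee_pos: [504.4, 121.4, 255.6]
ee_rot: [-160.0, -0.1, 0.0]
force: [-1.4, 0.5, -0.0]
gripper_width: 54.8
gripper_force: 0.0
```

Run:
```python
from h import *; from workcell import *
s=state();f=grab_frame("wrist");f["s"]=s;pickle.dump(f,open("w2.pkl","wb"))
print(s["ee_pos"],s["ee_rot"],s["qpos"].round(1),s["gripper_width"],s["time_s"])
cv2.imwrite("pics/w2.png",cv2.resize(f["image"],(800,500)))
```

```text
[504.40277136 121.43166354 255.63739369] [-1.60007213e+02 -6.41948113e-02  3.85512004e-02] [-1.4 10.4 94.3 20.6 76.6 83.5] 54.80186276983272 4.15
```

View pics/w2.png

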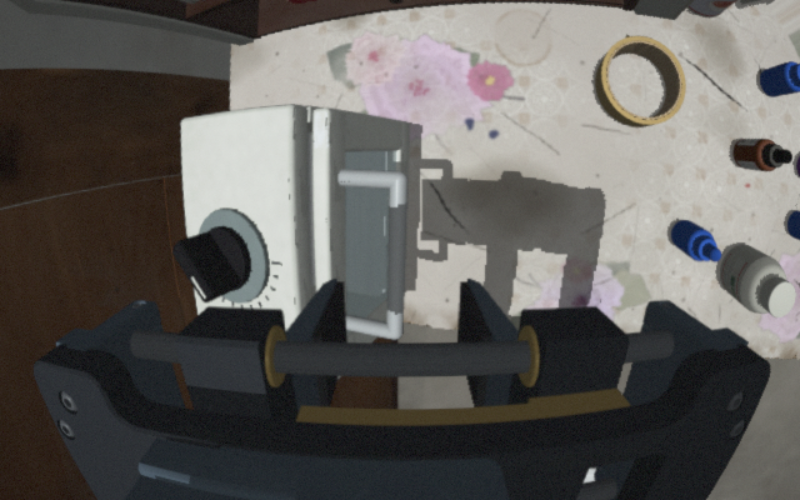

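The rod runs from (400,180) to (396,327), centred between the fingers. The roof corners are at (182,118) and (294,105).

Run:
```python
from h import *; from workcell import state
f=fr("w2");g=lambda u,v,z:wun(f,u/1.25,v/1.25,z)
print("bar far",g(399,180,198),"near",g(394,326,198),"roof",g(182,118,238),g(294,105,238),"dooredge far",g(328,110,216),"disc",g(236,255,245),"dialtop ends",g(185,240,282),g(207,300,282),g(243,280,282),g(238,228,282))
Q0=lean(90,20,0)
x0,yh,zh=504.5,198.5,55
def pose(th,phi,back=0):
    th=np.radians(th);Q=lean(90,phi,0)
    rod=np.array([x0,yh-143*np.sin(th)-56*np.cos(th),zh+143*np.cos(th)-56*np.sin(th)])
    return rod+Q.apply([0,0,19-back]),Q
w=[(*pose(0,20),0.6,6),(*pose(0,20),0.0,10)]
plan(w,state())
```

```text
bar far [560.6 145.5 198. ] near [455.  149.4 198. ] roof [614.2 310.3 238. ] [610.2 199.3 238. ] dooredge far [607.5 187.8 216. ] disc [511.6 250.6 245. ] dialtop ends [530.4 260.  282. ] [491.8 246.1 282. ] [510.5 210.  282. ] [541.  209.4 282. ]
[[0.0,-0.0,0.0,0.0,-0.0,13.4,0.6],[0.0,-0.0,0.0,0.0,-0.0,13.4,0.6],[0.0,-0.0,0.0,0.1,-0.0,13.3,0.6],[0.0,-0.0,0.0,-0.0,-0.1,13.4,0.6],[0.0,-0.0,0.0,0.0,0.0,13.4,0.6],[0.0,-0.0,0.1,0.0,0.0,13.4,0.6],[0.0,-0.0,-0.0,0.0,0.0,-0.0,0.0],[0.0,-0.0,-0.0,0.0,0.0,-0.0,0.0]]
[[0.0,-0.0,-0.0,0.0,0.0,-0.0,0.0],[0.0,-0.0,-0.0,0.0,0.0,-0.0,0.0],[0.0,-0.0,-0.0,0.0,0.0,-0.0,0.0],[0.0,-0.0,-0.0,0.0,0.0,-0.0,0.0],[0.0,-0.0,-0.0,0.0,0.0,-0.0,0.0],[0.0,-0.0,-0.0,0.0,0.0,-0.0,0.0],[0.0,-0.0,-0.0,0.0,0.0,-0.0,0.0],[0.0,-0.0,-0.0,0.0,0.0,-0.0,0.0]]
16 [504.5 149.  180.1] [-1.6e+02 -0.0e+00 -1.0e-01] max [ 0.   0.   0.1  0.1  0.1 13.4]
```

Emit:
step_arm:
  steps:
    - [0,0,0,0.5,-0.5,13.5,0.6]
    - [0,0,0,0.5,-0.5,13.5,0.6]
    - [0,0,0,0.5,-0.5,13.5,0.6]
    - [0,0,0,0.5,-0.5,13.5,0.6]
    - [0,0,0,0,-0.3,13.5,0.6]
    - [0,0,0,0,0,13.5,0.6]
    - [0,0,0,0,0,0,0.3]
    - [0,0,0,0,0,0,0.2]
  force: 20

```text
time_s: 5.2
ee_pos: [506.5, 151.6, 180.3]
ee_rot: [-160.0, -0.1, 0.1]
force: [-0.1, 0.6, 0.3]
gripper_width: 37.7
gripper_force: 0.0
```

Emit:
step_arm:
  steps:
    - [0,0,0,0,0,0,0.1]
    - [0,0,0,0,0,0,0]
    - [0,0,0,0,0,0,0]
    - [0,0,0,0,0,0,0]
    - [0,0,0,0,0,0,0]
    - [0,0,0,0,0,0,0]
    - [0,0,0,0,0,0,0]
    - [0,0,0,0,0,0,0]

```text
time_s: 6.2
ee_pos: [507.1, 151.1, 182.6]
ee_rot: [-160.0, -0.2, 0.1]
force: [-3.3, -4.5, 13.3]
gripper_width: 0.3
gripper_force: 6.8
```

The gripper closed fully (0.3 mm) with an upward force, so the rod slipped out. Looking.

Run:
```python
from h import *; from workcell import *
s=state();f=grab_frame("wrist");f["s"]=s;pickle.dump(f,open("w3.pkl","wb"))
t=grab_frame("scene");pickle.dump(t,open("s3.pkl","wb"))
a=cv2.resize(f["image"][60:320,130:450],None,fx=1.75,fy=1.75,interpolation=cv2.INTER_CUBIC)[:450]
b=cv2.resize(t["image"][120:250,200:320],None,fx=1.9,fy=1.9,interpolation=cv2.INTER_CUBIC)
c=np.zeros((460,800,3),np.uint8);c[:a.shape[0],:a.shape[1]]=a;c[:b.shape[0],a.shape[1]:a.shape[1]+b.shape[1]]=b
cv2.imwrite("pics/w3.png",c);print(a.shape,b.shape)
```

```text
(450, 560, 3) (247, 228, 3)
```

View pics/w3.png

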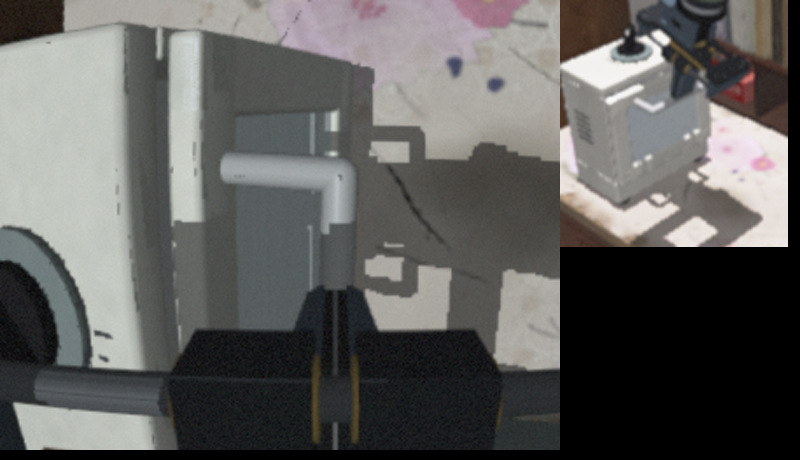

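Run:
```python
from h import *
a,b=fr("w2"),fr("w3");print(b["s"]["ee_pos"],b["s"]["ee_rot"])
def tri(u,v):
    (o1,d1),(o2,d2)=wray(a,u[0]/1.25,u[1]/1.25),wray(b,v[0]/1.75+130,v[1]/1.75+60)
    x=np.linalg.lstsq(np.c_[d1,-d2],o2-o1,rcond=None)[0];p,q=o1+x[0]*d1,o2+x[1]*d2
    return ((p+q)/2).round(1),np.linalg.norm(p-q).round(1)
print(tri((399,180),(340,172)),tri((294,105),(124,24)),tri((328,110),(205,32)),tri((342,178),(228,167)))
S=fr("scene0")
for n in("scene0",):
  for z in (150,170,198): print(z,unproj(S,163/4+208,172/4+135,z).round(),unproj(S,276/4+208,115/4+135,z).round())
```

```text
[507.09093806 151.14356005 182.56300002] [-1.60002376e+02 -2.49831151e-01  7.53411771e-02]
(array([559.5, 150.4, 183.9]), np.float64(0.6)) (array([609.9, 198.1, 239.6]), np.float64(0.1)) (array([611.7, 203.9, 187.7]), np.float64(2.1)) (array([560.4, 193.2, 188.3]), np.float64(0.1))
150 [502. 211. 150.] [627. 208. 150.]
170 [481. 184. 170.] [602. 182. 170.]
198 [452. 147. 198.] [568. 145. 198.]
```

Run:
```python
from h import *
a,b=fr("w2"),fr("w3");S,T=fr("scene0"),fr("top0")
def ray(f,u,v):
    k=200/np.tan(np.radians(f["fovy"]/2));return np.array(f["origin"]),E(f["rotation"]).apply([(u-f["cx"])/k,(v-f["cy"])/k,1])
rs={"w2":wray(a,399/1.25,180/1.25),"w3":wray(b,340/1.75+130,172/1.75+60),"S":ray(S,276/4+208,113/4+135),"T":ray(T,385/5+180,176/5+150)}
for n,(o,d) in rs.items():
    print(n,[(o+d*(z-o[2])/d[2]).round(0)[:2].tolist() for z in (170,180,190,198,206)])
M=np.array(b["tool_from_camera"]);
def wproj(f,P):
    Q=E(f["s"]["ee_rot"]);t=Q.inv().apply(np.array(P)-f["s"]["ee_pos"]);M=np.array(f["tool_from_camera"]);c=M[:3,:3].T@(t-M[:3,3])
    k=200/np.tan(np.radians(f["fovy"]/2));r=np.hypot(c[0],c[1]);th=np.arctan2(r,c[2]);return f["cx"]+k*th*c[0]/r,f["cy"]+k*th*c[1]/r
u=wproj(b,b["s"]["ee_pos"]);print("TCP in crop",(u[0]-130)*1.75,(u[1]-60)*1.75)
for z in(176,198):
  u=wproj(b,(523,147,z));print(z,(u[0]-130)*1.75,(u[1]-60)*1.75)
```

```text
w2 [[558.0, 156.0], [559.0, 152.0], [560.0, 148.0], [561.0, 145.0], [561.0, 142.0]]
w3 [[558.0, 155.0], [559.0, 151.0], [560.0, 148.0], [561.0, 145.0], [563.0, 142.0]]
S [[604.0, 184.0], [592.0, 171.0], [580.0, 158.0], [570.0, 147.0], [560.0, 137.0]]
T [[581.0, 151.0], [573.0, 147.0], [565.0, 144.0], [558.0, 142.0], [552.0, 139.0]]
TCP in crop 337.66278957788114 309.2616127701594
176 353.9283411608746 265.8028718470432
198 334.15458547203195 283.3697180669109
```

Run:
```python
from h import *
def pj(f,t):
    M=np.array(f["tool_from_camera"]);c=M[:3,:3].T@(np.array(t,float)-M[:3,3])
    k=200/np.tan(np.radians(f["fovy"]/2));r=np.hypot(c[0],c[1]);th=np.arctan2(r,c[2]);return np.array([f["cx"]+k*th*c[0]/r,f["cy"]+k*th*c[1]/r])
a,b=fr("w2"),fr("w3");w1=fr("w1")
for z in(0,-10,-20):
  for x in (0,10,16):
    print(z,x,"w1",(pj(w1,(x,-45.7,z))*1.25).round(),(pj(w1,(x,45.7,z))*1.25).round(),"w2",(pj(a,(x,-27.4,z))*1.25).round(),(pj(a,(x,27.4,z))*1.25).round(),"w3crop",((pj(b,(x,0,z))-[130,60])*1.75).round())
import cv2
i1=w1["image"][215:275,225:435];i3=b["image"][195:265,270:380]
i1=cv2.resize(i1,None,fx=3.5,fy=3.5,interpolation=cv2.INTER_CUBIC);i3=cv2.resize(i3,None,fx=5,fy=5,interpolation=cv2.INTER_CUBIC)
c=np.zeros((570,740,3),np.uint8);c[:i1.shape[0],:i1.shape[1]]=i1;c[215:215+i3.shape[0],:i3.shape[1]]=i3
cv2.imwrite("pics/z.png",cv2.convertScaleAbs(c,alpha=1.6,beta=20))
```

```text
0 0 w1 [320. 295.] [488. 295.] w2 [353. 296.] [455. 296.] w3crop [338. 309.]
0 10 w1 [319. 278.] [489. 278.] w2 [352. 278.] [456. 278.] w3crop [338. 285.]
0 16 w1 [318. 267.] [490. 267.] w2 [351. 267.] [456. 267.] w3crop [338. 269.]
-10 0 w1 [316. 302.] [492. 302.] w2 [350. 303.] [457. 303.] w3crop [338. 319.]
-10 10 w1 [315. 284.] [493. 284.] w2 [349. 285.] [458. 285.] w3crop [338. 294.]
-10 16 w1 [314. 273.] [494. 273.] w2 [349. 273.] [459. 273.] w3crop [338. 278.]
-20 0 w1 [312. 310.] [496. 310.] w2 [348. 311.] [460. 311.] w3crop [338. 331.]
-20 10 w1 [310. 291.] [498. 291.] w2 [347. 292.] [461. 292.] w3crop [338. 304.]
-20 16 w1 [309. 279.] [499. 279.] w2 [346. 280.] [462. 280.] w3crop [338. 287.]
```

View pics/z.png

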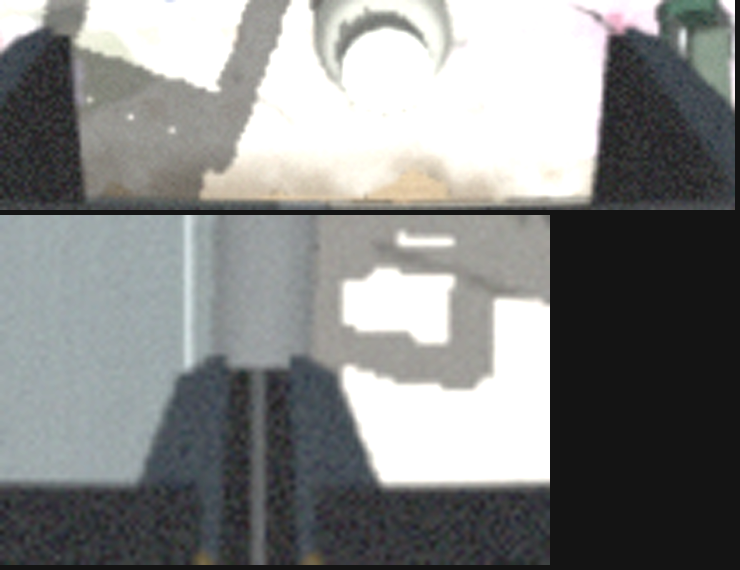

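The fingertips really sit about 20 mm behind the nominal TCP (tip pixels, contact height and the axial force all agree). They are standing on the rod, so I'll open and go 21 mm deeper.

Emit:
step_arm:
  steps:
    - [0,0,0,0,0,-5,0.5]
    - [0,0,0,0,0,0,0.5]
    - [0,0,0,0,0,0,0.5]
    - [0,0,0,0,0,0,0.5]
    - [0,0,0,0,0,8,0.5]
    - [0,0,0,0,0,9,0.5]
    - [0,0,0,0,0,9,0.5]
    - [0,0,0,0,0,0,0]

```text
time_s: 7.3
ee_pos: [505.4, 159.0, 159.2]
ee_rot: [-160.0, 0.1, 0.1]
force: [0.4, 0.0, 0.6]
gripper_width: 37.8
gripper_force: 0.0
```

Emit:
step_arm:
  steps:
    - [0,0,0,0,0,0,0]
    - [0,0,0,0,0,0,0]
    - [0,0,0,0,0,0,0]
    - [0,0,0,0,0,0,0]
    - [0,0,0,0,0,0,0]
    - [0,0,0,0,0,0,0]
    - [0,0,0,0,0,0,0]
    - [0,0,0,0,0,0,0]

```text
time_s: 8.3
ee_pos: [506.4, 159.0, 160.6]
ee_rot: [-160.0, -0.1, 0.1]
force: [0.7, 1.7, 4.4]
gripper_width: 11.9
gripper_force: 20.0
```

```bash
cat >> h.py <<'E'
def bar(th,phi,back=0,x0=506,yh=201.3,g=40):
    th=np.radians(th);Q=lean(90,phi,0)
    return np.array([x0,yh-143*np.sin(th)-56*np.cos(th),55+143*np.cos(th)-56*np.sin(th)])+Q.apply([0,0,g-back]),Q
E
python3 - <<'E'
from h import *; from workcell import state
s=state();s["ee_pos"]=np.array([506.,159,160.2]);n=22
plan([(*bar(70.5*(i+1)/n,20+33*(i+1)/n),0,1) for i in range(n)]+[(*bar(70.5,53),0,2)],s)
E
```

```text
[[1.5,-0.0,0.1,-0.0,7.5,0.2,0],[1.5,-0.0,-0.0,-0.0,7.5,0.7,0],[1.5,-0.0,-0.0,-0.0,7.5,0.9,0],[1.5,-0.0,-0.0,-0.0,7.4,1.2,0],[1.5,-0.0,-0.0,0.0,7.5,1.5,0],[1.5,-0.0,-0.0,0.0,7.3,1.7,0],[1.5,-0.0,-0.0,0.0,7.3,1.9,0],[1.5,-0.0,-0.0,0.0,7.3,2.2,0]]
[[1.5,-0.0,-0.0,0.0,7.2,2.5,0],[1.5,-0.0,-0.0,0.0,7.1,2.6,0],[1.5,-0.0,-0.0,0.0,7.0,3.0,0],[1.5,-0.0,-0.0,0.0,6.9,3.1,0],[1.5,-0.0,-0.0,0.0,6.9,3.4,0],[1.5,-0.0,-0.0,0.0,6.7,3.7,0],[1.5,-0.0,-0.0,0.0,6.6,3.8,0],[1.5,-0.0,-0.0,0.0,6.5,4.1,0]]
[[1.5,-0.0,-0.0,-0.0,6.4,4.3,0],[1.5,-0.0,-0.0,-0.0,6.2,4.6,0],[1.5,-0.0,-0.0,-0.0,6.1,4.7,0],[1.5,-0.0,-0.0,-0.0,6.0,5.0,0],[1.5,-0.0,-0.0,-0.0,5.8,5.1,0],[1.5,-0.0,-0.0,-0.0,5.6,5.4,0],[-0.0,-0.0,-0.0,-0.0,0.0,-0.0,0],[-0.0,-0.0,-0.0,-0.0,0.0,-0.0,0]]
24 [506.   79.8  25.9] [-127.   -0.   -0.] max [1.5 0.  0.1 0.  7.5 5.4]
```

Emit:
step_arm:
  steps:
    - [1.5,0,0,0,7.5,0.2,0]
    - [1.5,0,0,0,7.5,0.7,0]
    - [1.5,0,0,0,7.5,0.9,0]
    - [1.5,0,0,0,7.4,1.2,0]
    - [1.5,0,0,0,7.5,1.5,0]
    - [1.5,0,0,0,7.3,1.7,0]
    - [1.5,0,0,0,7.3,1.9,0]
    - [1.5,0,0,0,7.3,2.2,0]
  force: 25

```text
time_s: 9.3
ee_pos: [504.7, 110.0, 125.4]
ee_rot: [-147.9, 0.1, 0.1]
force: [-1.0, 2.2, 2.0]
gripper_width: 11.2
gripper_force: 25.0
```

Emit:
step_arm:
  steps:
    - [1.5,0,0,0,7.2,2.5,0]
    - [1.5,0,0,0,7.1,2.6,0]
    - [1.5,0,0,0,7.0,3.0,0]
    - [1.5,0,0,0,6.9,3.1,0]
    - [1.5,0,0,0,6.9,3.4,0]
    - [1.5,0,0,0,6.7,3.7,0]
    - [1.5,0,0,0,6.6,3.8,0]
    - [1.5,0,0,0,6.5,4.1,0]

```text
time_s: 10.3
ee_pos: [503.9, 82.7, 71.4]
ee_rot: [-135.9, 0.2, 0.2]
force: [-2.4, 1.3, 1.4]
gripper_width: 11.3
gripper_force: 25.0
```

Emit:
step_arm:
  steps:
    - [1.5,0,0,0,6.4,4.3,0]
    - [1.5,0,0,0,6.2,4.6,0]
    - [1.5,0,0,0,6.1,4.7,0]
    - [1.5,0,0,0,6.0,5.0,0]
    - [1.5,0,0,0,5.8,5.1,0]
    - [1.5,0,0,0,5.6,5.4,0]
    - [0,0,0,0,0,0,0]
    - [0,0,0,0,0,0,0]

```text
time_s: 11.3
ee_pos: [504.8, 81.4, 30.4]
ee_rot: [-126.4, 0.0, 0.2]
force: [-7.2, -1.8, 21.5]
gripper_width: 11.1
gripper_force: 25.0
```

```bash
cat >> h.py <<'E'
QP=lean(-10,38,-10)
def pick(back=0,dz=0,g=np.array([611,-193,52.])): return g+[0,0,dz]+QP.apply([0,0,40-back]),QP
E
python3 - <<'E'
from h import *; from workcell import state
s=state();print(wrist(*pick()[::-1]))
Q=E(s["ee_rot"]);p=s["ee_pos"]
b=lambda d:p+Q.apply([0,0,-d])
plan([(p,Q,0.4,4),(b(30),Q,0.4,2),(b(140),Q,1,4),((520,-60,250),lean(40,38,-5),1,5),(*pick(150),1,6),(*pick(150),1,3)],s)
E
```

```text
(np.float64(-20.0), array([ 10.,  35., 164.]), [np.float64(74.0), np.float64(-106.0)], np.float64(501.0), np.float64(233.0))
[[0.0,0.0,0.0,0.0,0.0,0.0,0.4],[0.0,0.0,0.0,0.0,0.0,0.0,0.4],[0.0,0.0,0.0,0.0,0.0,0.0,0.4],[0.0,0.0,0.0,0.0,0.0,0.0,0.4],[0.0,0.0,0.0,0.0,0.0,-15.0,0.4],[0.0,0.0,0.0,-0.0,-0.0,-15.0,0.4],[0.0,0.0,0.0,-0.0,-0.0,-27.5,1],[0.0,0.0,0.0,-0.0,-0.0,-27.5,1]]
[[0.0,0.0,0.0,-0.0,-0.0,-27.5,1],[0.0,0.0,0.0,-0.0,0.0,-27.5,1],[-5.4,5.5,-1.6,2.9,-18.6,-20.8,1],[-5.4,5.5,-1.7,5.5,-16.4,-22.1,1],[-5.3,5.4,-1.6,8.0,-14.2,-22.9,1],[-5.4,5.5,-1.7,10.6,-11.7,-23.1,1],[-5.4,5.5,-1.6,13.2,-9.2,-23.1,1],[-4.6,1.9,-0.8,-0.8,26.4,8.5,1]]
[[-4.7,1.9,-0.7,-1.5,25.6,10.6,1],[-4.6,2.0,-0.8,-2.2,24.6,12.6,1],[-4.7,1.9,-0.7,-3.0,23.5,14.4,1],[-4.6,1.9,-0.8,-3.8,22.2,16.2,1],[-4.7,1.9,-0.8,-4.6,20.7,17.8,1],[0.0,0.0,0.0,0.0,0.0,-0.0,1],[0.0,0.0,0.0,0.0,0.0,-0.0,1],[0.0,0.0,0.1,0.0,0.0,-0.0,1]]
24 [ 544.3 -181.2  138.7] [-180.   -38.   -10.1] max [ 5.4  5.5  1.7 13.2 26.4 27.5]
```

Emit:
step_arm:
  steps:
    - [0,0,0,0,0,0,0.4]
    - [0,0,0,0,0,0,0.4]
    - [0,0,0,0,0,0,0.4]
    - [0,0,0,0,0,0,0.4]
    - [0,0,0,0,0,-15,0.4]
    - [0,0,0,0,0,-15,0.4]
    - [0,0,0,0,0,-27.5,0.4]
    - [0,0,0,0,0,-27.5,1]

```text
time_s: 12.3
ee_pos: [506.5, 10.0, 78.2]
ee_rot: [-127.0, -0.1, 0.0]
force: [-0.1, 0.2, -0.7]
gripper_width: 43.9
gripper_force: 0.0
```

Emit:
step_arm:
  steps:
    - [0,0,0,0,0,-27.5,1]
    - [0,0,0,0,0,-27.5,1]
    - [-5.4,5.5,-1.6,2.9,-18.6,-20.8,1]
    - [-5.4,5.5,-1.7,5.5,-16.4,-22.1,1]
    - [-5.3,5.4,-1.6,8.0,-14.2,-22.9,1]
    - [-5.4,5.5,-1.7,10.6,-11.7,-23.1,1]
    - [-5.4,5.5,-1.6,13.2,-9.2,-23.1,1]
    - [-4.6,1.9,-0.8,-0.8,26.4,8.5,1]

```text
time_s: 13.3
ee_pos: [525.4, -81.1, 233.7]
ee_rot: [-156.6, -28.7, -11.7]
force: [0.2, 0.3, -0.2]
gripper_width: 91.3
gripper_force: 0.0
```

Emit:
step_arm:
  steps:
    - [-4.7,1.9,-0.7,-1.5,25.6,10.6,1]
    - [-4.6,2.0,-0.8,-2.2,24.6,12.6,1]
    - [-4.7,1.9,-0.7,-3.0,23.5,14.4,1]
    - [-4.6,1.9,-0.8,-3.8,22.2,16.2,1]
    - [-4.7,1.9,-0.8,-4.6,20.7,17.8,1]
    - [0,0,0,0,0,0,1]
    - [0,0,0,0,0,0,1]
    - [0,0,0,0,0,0,1]

```text
time_s: 14.3
ee_pos: [545.7, -182.5, 138.7]
ee_rot: [179.2, -38.3, -9.6]
force: [-0.2, 0.0, 0.2]
gripper_width: 91.5
gripper_force: 0.0
```

Run:
```python
from h import *; from workcell import *
s=state();f=grab_frame("wrist");f["s"]=s;pickle.dump(f,open("w4.pkl","wb"))
print(s["ee_pos"],s["ee_rot"],s["qpos"].round(1),s["gripper_width"],s["time_s"])
cv2.imwrite("pics/w4.png",cv2.resize(f["image"],(800,500)))
```

```text
[ 545.67303386 -182.51946684  138.7377537 ] [179.15466414 -38.27731536  -9.6217842 ] [-25.    7.2 126.8  45.6  12.1  32.9] 91.4515189329905 14.3
```

View pics/w4.png

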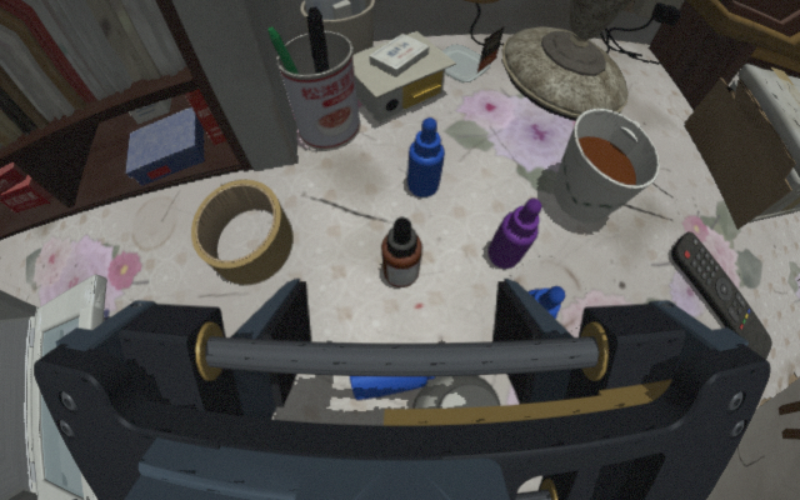

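The dropper stands centred between the fingers at (402,250). J5 is only 12°, so I'll check the wrist margin along the approach.

```bash
cat >> h.py <<'E'
def wp(q2,A,k):
    a,L1,L2,e,z0,d=k
    return a+L1*sd(q2)+L2*sd(A)+e*cd(A), z0+L1*cd(q2)+L2*cd(A)-e*sd(A)
def kfit():
    D=[((235.2,-524.1,191),(180,0,24),18.35,108.06)]
    for n in("w1","w2","w3","w4"):
        s=fr(n)["s"];D.append((s["ee_pos"],s["ee_rot"],s["qpos"][1],s["qpos"][1]+s["qpos"][2]))
    def res(k):
        o=[]
        for p,r,q2,A in D:
            w=np.array(p)-E(r).apply([0,0,k[5]]);R_,z=wp(q2,A,k);o+=[np.hypot(w[0],w[1])-R_,w[2]-z]
        return o
    return least_squares(res,[0,450,450,0,200,270])
def ik(pos,Q,k):
    w=np.array(pos)-Q.apply([0,0,k[5]]);f=lambda q:np.subtract(wp(q[0],q[1],k),(np.hypot(w[0],w[1]),w[2]))
    s=least_squares(f,[15,115]).x
    M=R.from_euler('y',s[1],degrees=True).inv()*R.from_euler('z',-np.degrees(np.arctan2(w[1],w[0])),degrees=True)*Q
    a=M.as_euler('ZYZ',degrees=True);return np.array([np.degrees(np.arctan2(w[1],w[0])),s[0],s[1]-s[0],a[0],a[1],(a[2]-90+180)%360-180]).round(1)
E
python3 - <<'E'
from h import *
r=kfit();print(r.x.round(1),r.fun.round(1));k=r.x
for b in (150,110,70,30,0): print(b,ik(*pick(b),k))
for ph in (30,34,38):
  for az,yw in ((90,90),(75,75)):
    for y in (120,228): print("place",ph,az,ik(np.array([506,y,107])+lean(az,ph,yw).apply([0,0,40]),lean(az,ph,yw),k))
E
```

```text
[  1.  588.  417.2  26.  144.9 357.9] [-0.2 -0.1  0.1 -0.  -0.1  0.1  0.2  0.  -0.  -0. ]
150 [-23.6   7.1 126.7  43.2  12.2  36.7]
110 [-22.7  12.2 126.5  62.9   8.8  17.3]
70 [-22.   17.2 125.8  93.2   7.3 -12.7]
30 [-21.3  22.2 124.7 121.5   8.1 -40.7]
0 [-20.8  25.8 123.5 135.4   9.5 -54.4]
place 30 90 [ -4.4  22.3 111.4  37.4  55.2 -28.6]
place 30 90 [  7.8  22.5 111.   40.4  49.8 -19.8]
place 30 75 [ -4.1  19.2 116.7  42.6  46.5 -19.8]
place 30 75 [  9.1  19.6 116.1  44.8  40.3  -9.8]
place 34 90 [ -6.5  23.3 111.9  41.4  57.1 -33.5]
place 34 90 [  5.7  23.3 112.   45.6  51.1 -25.8]
place 34 75 [ -6.4  20.  117.8  48.2  47.9 -26.6]
place 34 75 [  7.   20.1 117.8  52.3  41.  -18.3]
place 38 90 [ -8.5  24.6 112.3  45.2  59.2 -38. ]
place 38 90 [  3.6  24.2 112.9  50.5  52.8 -31.6]
place 38 75 [ -8.6  21.  118.9  53.4  49.7 -33. ]
place 38 75 [  4.9  20.8 119.4  59.3  42.3 -26.6]
```

Run:
```python
from h import *; from workcell import state
f=fr("w4");g=lambda u,v,z:wun(f,u/1.25,v/1.25,z)
print(g(402,224,100),g(402,277,2),g(402,258,60))
plan([(*pick(100),1,5),(*pick(0),1,11)],state())
```

```text
[ 607.1 -192.9  100. ] [ 602.6 -193.4    2. ] [ 598.1 -191.8   60. ]
[[0.1,-0.1,0.1,-0.3,-0.3,9.8,1],[0.1,-0.0,0.0,-0.2,-0.3,9.8,1],[0.2,-0.1,0.1,-0.2,-0.3,9.8,1],[0.1,-0.0,0.0,-0.2,-0.2,9.8,1],[0.1,-0.1,0.1,-0.3,-0.2,9.8,1],[0.0,0.0,-0.0,0.0,-0.0,9.1,1],[0.0,0.0,-0.0,0.0,-0.0,9.1,1],[0.0,0.0,-0.0,0.0,-0.0,9.1,1]]
[[0.0,0.0,-0.0,0.0,-0.0,9.1,1],[0.0,0.0,-0.0,0.0,-0.0,9.1,1],[0.0,0.0,-0.0,0.1,-0.0,9.0,1],[0.0,0.0,-0.0,-0.0,-0.0,9.1,1],[0.0,0.0,-0.0,-0.0,-0.0,9.1,1],[0.0,0.0,-0.0,-0.0,-0.0,9.1,1],[0.0,0.0,-0.0,-0.0,-0.0,9.1,1],[0.0,0.0,-0.0,-0.0,-0.0,9.1,1]]
16 [ 635.3 -197.3   20.5] [180. -38. -10.] max [0.2 0.1 0.1 0.3 0.3 9.8]
```

Emit:
step_arm:
  steps:
    - [0.1,-0.1,0.1,-0.3,-0.3,9.8,1]
    - [0.1,0,0,-0.2,-0.3,9.8,1]
    - [0.2,-0.1,0.1,-0.2,-0.3,9.8,1]
    - [0.1,0,0,-0.2,-0.2,9.8,1]
    - [0.1,-0.1,0.1,-0.3,-0.2,9.8,1]
    - [0,0,0,0,0,9.1,1]
    - [0,0,0,0,0,9.1,1]
    - [0,0,0,0,0,9.1,1]

```text
time_s: 15.35
ee_pos: [591.3, -189.4, 77.0]
ee_rot: [180.0, -38.0, -10.0]
force: [0.2, -0.6, -0.0]
gripper_width: 91.1
gripper_force: 0.0
```

Emit:
step_arm:
  steps:
    - [0,0,0,0,0,9.1,1]
    - [0,0,0,0,0,9.1,1]
    - [0,0,0,0.1,0,9.0,1]
    - [0,0,0,0,0,9.1,1]
    - [0,0,0,0,0,9.1,1]
    - [0,0,0,0,0,9.1,1]
    - [0,0,0,0,0,9.1,1]
    - [0,0,0,0,0,9.1,1]

```text
time_s: 16.35
ee_pos: [635.4, -197.4, 19.7]
ee_rot: [180.0, -38.0, -10.0]
force: [0.1, 0.1, -0.5]
gripper_width: 91.3
gripper_force: 0.0
```

Emit:
step_arm:
  steps:
    - [0,0,0,0,0,0,0.6]
    - [0,0,0,0,0,0,0.5]
    - [0,0,0,0,0,0,0.4]
    - [0,0,0,0,0,0,0.35]
    - [0,0,0,0,0,0,0.2]
    - [0,0,0,0,0,0,0.2]
    - [0,0,0,0,0,0,0.2]
    - [0,0,0,0,0,0,0.2]
  force: 10

```text
time_s: 17.35
ee_pos: [634.5, -196.8, 19.0]
ee_rot: [180.0, -37.9, -10.0]
force: [-1.0, -0.4, 0.2]
gripper_width: 32.1
gripper_force: 10.0
```

Run:
```python
from h import *; from workcell import *
s=state();k=kfit().x;print(s["gripper_width"],s["gripper_force"],s["ee_pos"],s["time_s"],s["qpos"].round())
up=lambda dz:(pick(0,dz))
QL=lean(90,38,90)
X=502
tp=lambda y,zb:np.array([X,y,zb+52.])+QL.apply([0,0,40])   # zb = bottle base height
w=[(*up(30),0.2,6),(*up(130),0.2,8),((570,-100,190),lean(10,38,10),.2,6),(tp(100,150),QL,.2,12),(tp(140,100),QL,.2,4),(tp(140,100),QL,.2,4)]
for p,q,_,_ in w:print(ik(p,q,k))
plan(w,s)
```

```text
32.10878097249266 9.991056308790576 [ 634.45414656 -196.83911049   18.99825907] 17.35 [-22.  26. 124. 132.  10. -52.]
[-20.8  22.6 122.  107.7   7.  -26.3]
[-20.8  13.7 115.4  26.8  14.9  55.4]
[-21.4   4.9 119.8  42.6  28.3  25.3]
[-10.8  17.6 106.1  40.   70.1 -29.6]
[ -6.3  20.5 110.4  43.7  62.3 -32. ]
[ -6.3  20.5 110.4  43.7  62.3 -32. ]
[[0.0,0.0,0.0,3.3,0.0,-4.1,0.2],[0.0,0.0,0.0,3.4,0.1,-4.0,0.2],[0.0,0.1,0.0,3.3,0.0,-4.1,0.2],[0.0,-0.0,0.0,3.3,0.1,-4.0,0.2],[0.0,0.0,0.0,3.4,0.0,-4.1,0.2],[0.0,0.0,0.0,3.3,0.1,-4.0,0.2],[0.0,0.0,0.0,7.7,0.0,-9.9,0.2],[0.0,0.0,0.0,7.7,0.0,-9.8,0.2]]
[[0.0,0.0,0.0,7.7,0.0,-9.9,0.2],[0.0,0.0,0.0,7.7,0.0,-9.8,0.2],[0.0,0.0,0.0,7.7,0.0,-9.9,0.2],[0.0,0.0,0.0,7.6,0.0,-9.8,0.2],[0.0,0.0,0.0,7.7,0.0,-9.9,0.2],[0.0,0.0,0.0,7.7,0.0,-9.9,0.2],[2.1,0.0,-2.6,-6.6,-14.1,-13.5,0.2],[2.0,0.0,-2.7,-6.0,-14.8,-13.0,0.2]]
[[2.1,0.0,-2.6,-5.2,-15.6,-12.4,0.2],[2.0,0.0,-2.6,-4.5,-16.2,-11.9,0.2],[2.1,0.0,-2.6,-3.8,-16.8,-11.3,0.2],[2.0,0.0,-2.7,-3.0,-17.4,-10.7,0.2],[4.1,0.0,-5.3,-2.8,-19.4,-0.2,0.2],[4.1,0.0,-5.2,-1.0,-19.6,1.3,0.2],[4.1,0.0,-5.3,0.7,-19.4,2.6,0.2],[4.1,0.0,-5.2,2.5,-19.0,4.1,0.2]]
[[4.1,0.0,-5.3,4.3,-18.4,5.3,0.2],[4.1,0.0,-5.2,5.9,-17.5,6.7,0.2],[4.1,0.0,-5.3,7.4,-16.4,7.8,0.2],[4.1,0.0,-5.2,8.9,-15.0,9.0,0.2],[4.1,0.1,-5.3,10.2,-13.5,10.0,0.2],[4.1,-0.0,-5.2,11.3,-11.7,10.9,0.2],[4.1,-0.0,-5.3,12.3,-9.8,11.7,0.2],[4.1,-0.0,-5.2,13.1,-7.8,12.4,0.2]]
[[0.0,-0.0,-0.0,0.2,-0.0,16.0,0.2],[0.0,-0.0,-0.0,0.2,-0.0,16.0,0.2],[0.0,-0.0,-0.0,0.2,-0.1,16.0,0.2],[0.0,-0.0,-0.0,0.1,0.0,16.0,0.2],[0.0,-0.0,-0.0,0.0,0.0,-0.0,0.2],[0.0,-0.0,-0.0,0.0,0.0,-0.0,0.2],[0.0,-0.0,-0.0,0.0,0.0,-0.0,0.2],[0.0,-0.0,-0.0,0.0,0.0,-0.0,0.2]]
40 [502.  164.6 120.5] [180. -38.  90.] max [ 4.1  0.1  5.3 13.1 19.6 16. ]
```

Emit:
step_arm:
  steps:
    - [0,0,0,3.3,0,-4.1,0.2]
    - [0,0,0,3.4,0,-4.0,0.2]
    - [0,0,0,3.3,0,-4.1,0.2]
    - [0,0,0,3.3,0,-4.0,0.2]
    - [0,0,0,3.4,0,-4.1,0.2]
    - [0,0,0,3.3,0.1,-4.0,0.2]
    - [0,0,0,7.7,0,-9.9,0.2]
    - [0,0,0,7.7,0,-9.8,0.2]
  force: 14

```text
time_s: 18.35
ee_pos: [635.0, -196.7, 75.3]
ee_rot: [-180.0, -37.8, -10.0]
force: [-0.4, 0.6, 0.3]
gripper_width: 32.3
gripper_force: 14.0
```

Emit:
step_arm:
  steps:
    - [0,0,0,7.7,0,-9.9,0.2]
    - [0,0,0,7.7,0,-9.8,0.2]
    - [0,0,0,7.7,0,-9.9,0.2]
    - [0,0,0,7.6,0,-9.8,0.2]
    - [0,0,0,7.7,0,-9.9,0.2]
    - [0,0,0,7.7,0,-9.9,0.2]
    - [2.1,0,-2.6,-6.6,-14.1,-13.5,0.2]
    - [2.0,0,-2.7,-6.0,-14.8,-13.0,0.2]

```text
time_s: 19.35
ee_pos: [613.0, -163.8, 163.4]
ee_rot: [-180.0, -37.8, -3.2]
force: [-0.1, 0.8, -1.6]
gripper_width: 32.1
gripper_force: 14.0
```

Emit:
step_arm:
  steps:
    - [2.1,0,-2.6,-5.2,-15.6,-12.4,0.2]
    - [2.0,0,-2.6,-4.5,-16.2,-11.9,0.2]
    - [2.1,0,-2.6,-3.8,-16.8,-11.3,0.2]
    - [2.0,0,-2.7,-3.0,-17.4,-10.7,0.2]
    - [4.1,0,-5.3,-2.8,-19.4,-0.2,0.2]
    - [4.1,0,-5.2,-1.0,-19.6,1.3,0.2]
    - [4.1,0,-5.3,0.7,-19.4,2.6,0.2]
    - [4.1,0,-5.2,2.5,-19.0,4.1,0.2]

```text
time_s: 20.35
ee_pos: [546.8, -24.3, 183.3]
ee_rot: [-179.9, -37.8, 36.8]
force: [0.9, 0.3, -0.1]
gripper_width: 32.2
gripper_force: 14.0
```

Emit:
step_arm:
  steps:
    - [4.1,0,-5.3,4.3,-18.4,5.3,0.2]
    - [4.1,0,-5.2,5.9,-17.5,6.7,0.2]
    - [4.1,0,-5.3,7.4,-16.4,7.8,0.2]
    - [4.1,0,-5.2,8.9,-15.0,9.0,0.2]
    - [4.1,0.1,-5.3,10.2,-13.5,10.0,0.2]
    - [4.1,0,-5.2,11.3,-11.7,10.9,0.2]
    - [4.1,0,-5.3,12.3,-9.8,11.7,0.2]
    - [4.1,0,-5.2,13.1,-7.8,12.4,0.2]

```text
time_s: 21.35
ee_pos: [501.8, 125.1, 170.4]
ee_rot: [-179.8, -38.0, 90.1]
force: [-0.1, -0.5, -1.4]
gripper_width: 32.4
gripper_force: 14.0
```

Emit:
step_arm:
  steps:
    - [0,0,0,0.2,0,16.0,0.2]
    - [0,0,0,0.2,0,16.0,0.2]
    - [0,0,0,0.2,0,16.0,0.2]
    - [0,0,0,0.1,0,16.0,0.2]
    - [0,0,0,0,0,0,0.2]
    - [0,0,0,0,0,0,0.2]
    - [0,0,0,0,0,0,0.2]
    - [0,0,0,0,0,0,0.2]

```text
time_s: 22.35
ee_pos: [502.5, 164.5, 121.1]
ee_rot: [-179.9, -38.0, 89.9]
force: [-0.5, 0.8, 0.7]
gripper_width: 31.7
gripper_force: 14.0
```

Run:
```python
from h import *; from workcell import *
s=state();f=grab_frame("wrist");f["s"]=s;pickle.dump(f,open("w5.pkl","wb"));t=grab_frame("scene")
print(s["ee_pos"],s["ee_rot"],s["qpos"].round(1),s["gripper_width"],s["time_s"])
a=cv2.resize(f["image"],(480,300));b=cv2.resize(t["image"][110:270,200:360],(300,300),interpolation=cv2.INTER_CUBIC)
cv2.imwrite("pics/w5.png",np.hstack([a,b]))
QL=lean(90,38,90);X=502
tp=lambda y,zb:np.array([X,y,zb+52.])+QL.apply([0,0,40])
plan([(tp(195,72),QL,.2,6),(tp(229,63),QL,.2,5),(tp(229,57),QL,.2,5)],s)
```

```text
[502.54607349 164.54389164 121.11493665] [-179.93616062  -38.04389839   89.88993875] [ -7.7  20.4 110.4  43.3  63.  -32.7] 31.742314625720773 22.35
[[0.0,-0.0,-0.0,4.3,-0.1,9.4,0.2],[0.0,-0.0,-0.0,4.3,-0.1,9.4,0.2],[0.0,-0.0,-0.0,4.3,-0.1,9.4,0.2],[0.0,-0.0,-0.1,4.3,-0.1,9.5,0.2],[0.0,-0.0,0.0,4.2,-0.1,9.4,0.2],[0.0,-0.0,0.0,4.3,-0.1,9.4,0.2],[0.0,-0.0,0.0,4.3,0.0,5.6,0.2],[0.0,-0.0,0.0,4.2,0.0,5.6,0.2]]
[[0.0,-0.0,0.0,4.3,0.0,5.6,0.2],[0.0,-0.0,0.0,4.2,0.0,5.6,0.2],[0.0,-0.0,0.0,4.3,0.0,5.6,0.2],[0.0,-0.0,0.0,-0.7,0.0,1.0,0.2],[0.0,-0.0,0.0,-0.8,0.0,0.9,0.2],[0.0,-0.0,0.0,-0.7,0.0,1.0,0.2],[0.0,-0.0,0.0,-0.8,0.0,0.9,0.2],[0.0,-0.0,0.0,-0.7,0.0,1.0,0.2]]
16 [502.  253.7  77.5] [180. -38.  90.] max [0.  0.  0.1 4.3 0.1 9.5]
```

View pics/w5.png

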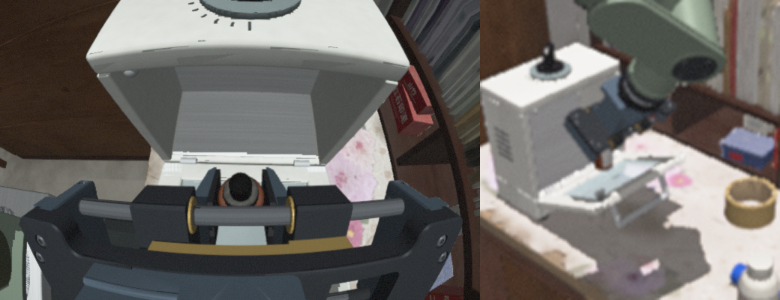

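Ten pictures are now used. The last one shows the bottle upright in the grip before the open chamber, and the door down. Inserting.

Emit:
step_arm:
  steps:
    - [0,0,0,4.3,-0.1,9.4,0.2]
    - [0,0,0,4.3,-0.1,9.4,0.2]
    - [0,0,0,4.3,-0.1,9.4,0.2]
    - [0,0,0,4.3,-0.1,9.5,0.2]
    - [0,0,0,4.2,-0.1,9.4,0.2]
    - [0,0,0,4.3,-0.1,9.4,0.2]
    - [0,0,0,4.3,0,5.6,0.2]
    - [0,0,0,4.2,0,5.6,0.2]

```text
time_s: 23.45
ee_pos: [501.7, 233.9, 88.5]
ee_rot: [-179.9, -38.1, 89.9]
force: [-0.3, -0.2, -0.3]
gripper_width: 32.2
gripper_force: 14.0
```

Emit:
step_arm:
  steps:
    - [0,0,0,4.3,0,5.6,0.2]
    - [0,0,0,4.2,0,5.6,0.2]
    - [0,0,0,4.3,0,5.6,0.2]
    - [0,0,0,-0.7,0,1.0,0.2]
    - [0,0,0,-0.8,0,0.9,0.2]
    - [0,0,0,-0.7,0,1.0,0.2]
    - [0,0,0,-0.8,0,0.9,0.2]
    - [0,0,0,-0.7,0,1.0,0.2]

```text
time_s: 24.45
ee_pos: [501.7, 253.8, 77.1]
ee_rot: [-179.9, -38.0, 89.9]
force: [0.6, -1.4, -0.4]
gripper_width: 32.1
gripper_force: 14.0
```

Lower about 2 mm and check the force.

Emit:
step_arm:
  steps:
    - [0,0,0,-0.3,0,0.4,0.2]
    - [0,0,0,-0.3,0,0.4,0.2]
    - [0,0,0,-0.3,0,0.4,0.2]
    - [0,0,0,-0.3,0,0.4,0.2]
    - [0,0,0,-0.3,0,0.4,0.2]
    - [0,0,0,0,0,0,0.2]
    - [0,0,0,0,0,0,0.2]
    - [0,0,0,0,0,0,0.2]

```text
time_s: 25.45
ee_pos: [501.6, 254.0, 74.6]
ee_rot: [-179.9, -38.0, 89.9]
force: [0.1, 0.8, -0.4]
gripper_width: 32.3
gripper_force: 14.0
```

Emit:
step_arm:
  steps:
    - [0,0,0,-0.3,0,0.4,0.2]
    - [0,0,0,-0.3,0,0.4,0.2]
    - [0,0,0,0,0,0,0.2]
    - [0,0,0,0,0,0,0.2]
    - [0,0,0,0,0,0,0.2]
    - [0,0,0,0,0,0,0.2]
    - [0,0,0,0,0,0,0.2]
    - [0,0,0,0,0,0,0.2]

```text
time_s: 26.45
ee_pos: [501.8, 254.1, 74.0]
ee_rot: [-179.9, -38.1, 89.9]
force: [-0.4, -0.4, 5.3]
gripper_width: 32.2
gripper_force: 14.0
```

Emit:
step_arm:
  steps:
    - [0,0,0,0,0,0,0.38]
    - [0,0,0,0,0,0,0.45]
    - [0,0,0,0,0,0,0.6]
    - [0,0,0,0,0,0,0.7]
    - [0,0,0,0,0,0,0.7]
    - [0,0,0,0,0,0,0.7]
    - [0,0,0,0,0,-4,0.7]
    - [0,0,0,0,0,-8,0.7]

```text
time_s: 27.45
ee_pos: [501.5, 246.4, 83.3]
ee_rot: [-179.8, -38.0, 89.9]
force: [0.1, -0.0, 0.4]
gripper_width: 64.2
gripper_force: 0.0
```

Run:
```python
from h import *; from workcell import *
s=state();k=kfit().x;Q=E(s["ee_rot"]);p=s["ee_pos"]
print(p,s["force"],s["gripper_width"])
b=lambda d:p+Q.apply([0,0,-d])
P1,Q1=bar(68.75,53,back=130)
w=[(b(150),Q,.7,8),((500,-40,170),lean(90,42,20),.5,8),(P1+[0,-20,0],Q1,.4,5),(P1+[0,-20,0],Q1,.4,3)]
for a in w:print(a[0].__array__().round() if hasattr(a[0],'shape') else a[0],ik(np.array(a[0]),a[1],k))
plan(w,s)
```

```text
[501.46335523 246.40634836  83.2712814 ] [ 0.05755499 -0.04473236  0.41172414] 64.15051028549239
[502. 154. 201.] [ -7.6  15.4 104.2  40.1  71.5 -24.5]
(500, -40, 170) [-29.2  23.6  99.2  36.1  82.6  27.7]
[506. -44. 109.] [-33.1  33.5 101.1  42.3  83.6  36.9]
[506. -44. 109.] [-33.1  33.5 101.1  42.3  83.6  36.9]
[[0.0,0.0,0.0,-0.0,0.0,-18.8,0.7],[0.0,0.0,0.0,-0.0,-0.0,-18.7,0.7],[0.0,0.0,0.0,0.0,-0.0,-18.8,0.7],[0.0,0.0,0.0,0.0,-0.0,-18.7,0.7],[0.0,0.0,0.0,-0.0,-0.0,-18.8,0.7],[0.0,0.0,0.0,0.0,-0.0,-18.7,0.7],[0.0,0.0,0.0,0.0,-0.0,-18.7,0.7],[0.0,0.0,0.0,0.0,-0.0,-18.8,0.7]]
[[0.3,0.4,8.7,-21.5,-0.2,-11.9,0.5],[0.3,0.5,8.8,-21.2,3.0,-12.0,0.5],[0.3,0.4,8.7,-20.4,6.2,-12.2,0.5],[0.3,0.5,8.7,-19.2,9.1,-12.4,0.5],[0.3,0.4,8.8,-17.5,11.8,-12.6,0.5],[0.3,0.4,8.7,-15.3,14.2,-12.8,0.5],[0.3,0.5,8.7,-13.0,16.4,-12.9,0.5],[0.2,0.4,8.8,-10.2,18.0,-13.2,0.5]]
[[2.2,0.4,4.0,-1.9,8.7,8.6,0.4],[2.2,0.4,4.0,-1.3,9.1,8.1,0.4],[2.2,0.4,3.9,-0.7,9.5,7.9,0.4],[2.1,0.3,4.0,-0.1,9.8,7.4,0.4],[2.2,0.4,4.0,0.5,10.1,7.1,0.4],[0.0,0.0,0.0,0.0,-0.0,0.0,0.4],[0.0,0.0,0.0,0.0,-0.0,0.0,0.4],[0.0,0.0,0.0,0.0,-0.0,0.0,0.4]]
24 [506.  -44.2 108.8] [-127.    0.    0.] max [ 2.2  0.5  8.8 21.5 18.  18.8]
```

Run:
```python
from h import *; from workcell import *
S=fr("scene0");t=grab_frame("scene");pickle.dump(t,open("s6.pkl","wb"))
def blobs(im):
    h=cv2.cvtColor(im,cv2.COLOR_BGR2HSV);m=cv2.inRange(h,(105,150,60),(125,255,255))
    n,_,st,c=cv2.connectedComponentsWithStats(m);return [(c[i].round(1).tolist(),st[i].tolist()) for i in range(1,n) if st[i][4]>15]
print(blobs(S["image"][200:330,280:430]));print(blobs(t["image"][200:330,280:430]))
print(proj(S,[(511,-128,0),(511,-128,102)]))
```

```text
[([117.7, 32.2], [113, 21, 10, 23, 161]), ([50.5, 47.8], [46, 32, 10, 28, 182]), ([105.9, 66.4], [101, 52, 11, 29, 181])]
[([117.9, 31.2], [113, 17, 10, 27, 173]), ([56.8, 54.8], [55, 51, 6, 9, 28]), ([105.4, 68.3], [100, 52, 12, 29, 218])]
[[332.39178772 258.34654306]
 [332.95395516 231.27938243]]
```

Run:
```python
from h import *
a,b=fr("scene0")["image"],fr("s6.pkl"[:-4])["image"]
for n,(x0,y0,x1,y1) in {"white":(336,246,362,286),"tape":(328,202,362,234),"whitecap":(340,246,358,262)}.items():
    r=cv2.matchTemplate(b[y0-12:y1+12,x0-12:x1+12],a[y0:y1,x0:x1],cv2.TM_CCOEFF_NORMED);_,v,_,l=cv2.minMaxLoc(r);print(n,round(v,3),l[0]-12,l[1]-12)
h=cv2.cvtColor(b,cv2.COLOR_BGR2HSV);m=cv2.inRange(h,(100,90,30),(130,255,255))[225:300,310:380]
for r in m[::2]: print(''.join('#' if v else '.' for v in r))
```

```text
white 0.833 0 0
tape 0.986 0 0
whitecap 0.941 0 0
......................................................................
......................................................................
......................................................................
......................................................................
......................................................................
......................................................................
......................................................................
......................................................................
......................................................................
......................................................................
......................................................................
......................................................................
......................................................................
...........................####.......................................
.........................#######........................
[... 947 characters left out ...]
.............................................................
......................................................................
......................................................................
......................................................................
......................................................................
......................................................................
......................................................................
......................................................................
......................................................................
......................................................................
```

The white bottle and tape haven't moved. A blue decoy (not judged) was knocked over by the gripper body on my earlier retreat, so I'll keep the body higher and nearer on this approach.

Run:
```python
from h import *; from workcell import *
s=state();k=kfit().x;Q=E(s["ee_rot"]);p=s["ee_pos"]
b=lambda d:p+Q.apply([0,0,-d])
P1,Q1=bar(68.75,53,back=95)
w=[(b(150),Q,.7,8),(P1+[0,-5,70],Q1,.4,10),(P1,Q1,.4,4),(P1,Q1,.4,2)]
for a in w:print(a[0].round(),ik(a[0],a[1],k))
plan(w,s)
```

```text
[502. 154. 202.] [ -7.6  15.3 104.2  40.1  71.5 -24.5]
[506.  -1. 158.] [-29.6  28.3 101.9  44.2  85.   41.8]
[506.   4.  88.] [-29.1  33.5 105.5  45.4  78.5  35.8]
[506.   4.  88.] [-29.1  33.5 105.5  45.4  78.5  35.8]
[[0.0,0.0,0.0,0.0,-0.0,-18.7,0.7],[0.0,0.0,0.0,0.0,0.0,-18.8,0.7],[0.0,0.0,0.0,-0.0,0.0,-18.8,0.7],[0.0,0.0,0.0,-0.0,0.0,-18.7,0.7],[0.0,0.0,0.0,0.0,0.0,-18.8,0.7],[0.0,0.0,0.0,-0.0,0.0,-18.7,0.7],[0.0,0.0,0.0,-0.0,0.0,-18.8,0.7],[0.0,0.0,0.0,0.0,0.0,-18.7,0.7]]
[[1.2,1.2,8.9,-14.9,0.4,-6.0,0.4],[1.1,1.1,9.0,-14.6,2.6,-6.4,0.4],[1.2,1.2,8.9,-13.9,4.7,-6.7,0.4],[1.2,1.2,9.0,-12.8,6.6,-7.1,0.4],[1.2,1.1,8.9,-11.6,8.4,-7.5,0.4],[1.2,1.2,8.9,-9.9,9.9,-7.9,0.4],[1.1,1.2,9.0,-8.1,11.1,-8.4,0.4],[1.2,1.1,8.9,-6.2,12.1,-8.7,0.4]]
[[1.2,1.2,8.9,-4.0,12.7,-9.0,0.4],[1.2,1.2,9.0,-1.9,12.9,-9.4,0.4],[-0.0,-0.0,-0.0,0.0,13.2,11.5,0.4],[-0.0,-0.0,-0.0,0.0,13.3,11.5,0.4],[-0.0,-0.0,-0.0,0.0,13.2,11.6,0.4],[-0.0,-0.0,-0.0,0.1,13.2,11.5,0.4],[-0.0,-0.0,-0.0,-0.0,0.0,-0.0,0.4],[-0.0,-0.0,-0.0,-0.0,0.0,-0.0,0.4]]
24 [506.    3.9  87.8] [-127.    0.   -0.] max [ 1.2  1.2  9.  14.9 13.3 18.8]
```

Emit:
step_arm:
  steps:
    - [0,0,0,0,0,-18.7,0.7]
    - [0,0,0,0,0,-18.8,0.7]
    - [0,0,0,0,0,-18.8,0.7]
    - [0,0,0,0,0,-18.7,0.7]
    - [0,0,0,0,0,-18.8,0.7]
    - [0,0,0,0,0,-18.7,0.7]
    - [0,0,0,0,0,-18.8,0.7]
    - [0,0,0,0,0,-18.7,0.7]

```text
time_s: 28.5
ee_pos: [501.8, 152.9, 202.7]
ee_rot: [-180.0, -38.0, 89.9]
force: [0.5, -0.6, -0.5]
gripper_width: 63.9
gripper_force: 0.0
```

Run:
```python
from h import *; from workcell import *
s=state();f=grab_frame("wrist");f["s"]=s
def wproj(P):
    Q=E(s["ee_rot"]);t=Q.inv().apply(np.array(P,float)-s["ee_pos"]);M=np.array(f["tool_from_camera"]);c=M[:3,:3].T@(t-M[:3,3])
    k=200/np.tan(np.radians(f["fovy"]/2));r=np.hypot(c[0],c[1]);th=np.arctan2(r,c[2]);return np.array([f["cx"]+k*th*c[0]/r,f["cy"]+k*th*c[1]/r]).round(1)
print(s["force"],s["ee_pos"])
for z in(55,85,117,157):print(z,wproj((502,229,z)))
h=cv2.cvtColor(f["image"],cv2.COLOR_BGR2HSV)
u,v=wproj((502,229,100)).astype(int)
reg=f["image"][v-50:v+50:3,u-36:u+36:2].max(2)
for r in reg: print(''.join(' .:-=+*#'[7-min(7,x//28)] for x in r))
```

```text
[ 0.53415939 -0.64633399 -0.54674743] [501.77137463 152.85901448 202.74143466]
55 [321.5 210.7]
85 [321.5 201.1]
117 [321.5 188.9]
157 [321.5 170.1]
...........................         
------------------------------------
================---==-==----=-----=-
====================================
====================================
------------------------------------
------------------------------------
------------------------------------
---------------=+#*#*=--------------
---------------+#####*--------------
--------------=*######=-------------
-------------=**######*+------------
------------=**#######**+-----------
-----------=****####*#***=----------
----------=++****#*#*****+=---------
----------=++##********#*++---------
----------=++*####**###*+++---------
-----------+++*#######*+++=---------
-----------+*+++++**+++++*=---------
-----------+***+++++++++*+=---------
-----------=*++*****+*++=+----------
-----------=*+============----------
-----------=*+============----------
------------++=====-====+=----------
------------=+===========-----------
::::::::::....:=======+=------------
                                    
                                    
                                    
::::::-:-------------::::::::::::...
```

The bottle stands upright at the predicted pixels. On to the bar.

Emit:
step_arm:
  steps:
    - [1.2,1.2,8.9,-14.9,0.4,-6.0,0.4]
    - [1.1,1.1,9.0,-14.6,2.6,-6.4,0.4]
    - [1.2,1.2,8.9,-13.9,4.7,-6.7,0.4]
    - [1.2,1.2,9.0,-12.8,6.6,-7.1,0.4]
    - [1.2,1.1,8.9,-11.6,8.4,-7.5,0.4]
    - [1.2,1.2,8.9,-9.9,9.9,-7.9,0.4]
    - [1.1,1.2,9.0,-8.1,11.1,-8.4,0.4]
    - [1.2,1.1,8.9,-6.2,12.1,-8.7,0.4]

```text
time_s: 29.55
ee_pos: [504.9, 29.3, 165.8]
ee_rot: [-130.8, -12.2, 12.9]
force: [0.1, 0.4, -0.7]
gripper_width: 36.6
gripper_force: 0.0
```

Emit:
step_arm:
  steps:
    - [1.2,1.2,8.9,-4.0,12.7,-9.0,0.4]
    - [1.2,1.2,9.0,-1.9,12.9,-9.4,0.4]
    - [0,0,0,0,13.2,11.5,0.4]
    - [0,0,0,0,13.3,11.5,0.4]
    - [0,0,0,0,13.2,11.6,0.4]
    - [0,0,0,0.1,13.2,11.5,0.4]
    - [0,0,0,0,0,0,0.4]
    - [0,0,0,0,0,0,0.4]

```text
time_s: 30.55
ee_pos: [505.8, 4.6, 86.8]
ee_rot: [-127.0, 0.1, 0.0]
force: [-0.1, -0.4, 0.5]
gripper_width: 36.4
gripper_force: 0.0
```

Run:
```python
from h import *; from workcell import *
s=state();print(s["ee_pos"],s["ee_rot"],s["gripper_width"],s["force"])
P,Q=bar(68.75,53)
plan([(P,Q,.4,7),(P,Q,0,1)],s)
n=26;s2=dict(s);s2["ee_pos"]=P;s2["ee_rot"]=Q.as_euler('xyz',degrees=True)
plan([(*bar(68.75*(1-(i+1)/n),53-33*(i+1)/n),0,1) for i in range(n)]+[(*bar(-3,20),0,3),(*bar(-3,20),0,3)],s2)
```

```text
[505.76443423   4.59292007  86.78416492] [-1.26969835e+02  6.78640406e-02  2.69793620e-02] 36.37398749049951 [-0.11387229 -0.40829883  0.5317714 ]
[[-0.0,0.0,-0.0,0.0,-0.0,13.4,0.4],[-0.0,0.0,-0.0,0.1,-0.1,13.4,0.4],[-0.0,0.0,-0.0,0.0,-0.0,13.4,0.4],[-0.0,0.0,-0.0,0.1,-0.0,13.4,0.4],[-0.0,0.0,-0.0,0.0,-0.1,13.4,0.4],[-0.0,0.1,-0.0,0.1,-0.0,13.4,0.4],[-0.0,-0.0,-0.0,0.0,-0.0,13.4,0.4],[-0.0,-0.0,-0.0,0.0,-0.0,-0.0,0]]
8 [506.   79.7  30.5] [-1.27e+02  0.00e+00 -1.00e-01] max [ 0.   0.1  0.   0.1  0.1 13.4]
[[-1.3,0.0,-0.0,0.0,-4.9,-4.2,0],[-1.2,0.0,-0.0,0.0,-4.9,-4.0,0],[-1.3,0.0,-0.0,0.0,-5.1,-3.8,0],[-1.3,0.0,-0.0,0.0,-5.1,-3.8,0],[-1.2,0.0,-0.0,0.0,-5.2,-3.6,0],[-1.3,0.0,-0.0,0.0,-5.4,-3.4,0],[-1.3,0.0,-0.0,0.0,-5.4,-3.3,0],[-1.3,0.0,-0.0,0.0,-5.4,-3.1,0]]
[[-1.2,0.0,-0.0,0.0,-5.6,-3.0,0],[-1.3,0.0,-0.0,0.0,-5.6,-2.8,0],[-1.3,0.0,-0.0,0.0,-5.7,-2.7,0],[-1.2,0.0,-0.0,0.0,-5.7,-2.5,0],[-1.3,0.0,-0.0,0.0,-5.8,-2.4,0],[-1.3,0.0,-0.0,0.0,-5.9,-2.2,0],[-1.2,0.0,-0.0,0.0,-5.9,-2.0,0],[-1.3,0.0,-0.0,0.0,-5.9,-1.9,0]]
[[-1.3,0.0,-0.0,0.0,-6.0,-1.7,0],[-1.2,0.0,-0.0,0.0,-6.1,-1.5,0],[-1.3,0.0,-0.0,0.0,-6.0,-1.4,0],[-1.3,0.0,-0.0,0.0,-6.1,-1.2,0],[-1.3,0.0,-0.0,0.0,-6.2,-1.0,0],[-1.2,0.0,-0.0,0.0,-6.1,-0.9,0],[-1.3,0.0,-0.0,0.0,-6.2,-0.7,0],[-1.3,0.0,-0.0,0.0,-6.2,-0.5,0]]
[[-1.2,0.0,-0.0,0.0,-6.2,-0.4,0],[-1.3,0.0,-0.0,0.0,-6.2,-0.2,0],[-0.0,0.0,-0.0,0.0,-2.7,0.0,0],[-0.0,0.0,-0.0,0.0,-2.6,0.0,0],[-0.0,0.0,-0.0,0.0,-2.7,0.1,0],[-0.0,0.0,-0.0,0.0,0.0,-0.0,0],[-0.0,0.0,-0.0,0.0,0.0,-0.0,0],[-0.0,0.0,-0.0,0.0,0.0,-0.0,0]]
32 [506.  166.6 163.1] [-160.    0.    0.] max [1.3 0.  0.  0.  6.2 4.2]
```

Emit:
step_arm:
  steps:
    - [0,0,0,0,0,13.4,0.4]
    - [0,0,0,0.1,-0.1,13.4,0.4]
    - [0,0,0,0,0,13.4,0.4]
    - [0,0,0,0.1,0,13.4,0.4]
    - [0,0,0,0,-0.1,13.4,0.4]
    - [0,0,0,0.1,0,13.4,0.4]
    - [0,0,0,0,0,13.4,0.4]
    - [0,0,0,0,0,0,0]
  force: 25

```text
time_s: 31.55
ee_pos: [505.1, 80.5, 29.8]
ee_rot: [-126.9, 0.2, 0.1]
force: [-0.7, -0.1, 0.7]
gripper_width: 29.3
gripper_force: 0.0
```

Emit:
step_arm:
  steps:
    - [0,0,0,0,0,0,0]
    - [0,0,0,0,0,0,0]
    - [0,0,0,0,0,0,0]
    - [0,0,0,0,0,0,0]
    - [0,0,0,0,0,0,0]
    - [0,0,0,0,0,0,0]
    - [0,0,0,0,0,0,0]
    - [0,0,0,0,0,0,0]

```text
time_s: 32.55
ee_pos: [506.1, 79.8, 31.3]
ee_rot: [-126.9, 0.1, -0.0]
force: [1.0, 2.4, 5.6]
gripper_width: 11.4
gripper_force: 25.0
```

Emit:
step_arm:
  steps:
    - [-1.3,0,0,0,-4.9,-4.2,0]
    - [-1.2,0,0,0,-4.9,-4.0,0]
    - [-1.3,0,0,0,-5.1,-3.8,0]
    - [-1.3,0,0,0,-5.1,-3.8,0]
    - [-1.2,0,0,0,-5.2,-3.6,0]
    - [-1.3,0,0,0,-5.4,-3.4,0]
    - [-1.3,0,0,0,-5.4,-3.3,0]
    - [-1.3,0,0,0,-5.4,-3.1,0]

```text
time_s: 33.55
ee_pos: [506.3, 84.1, 80.5]
ee_rot: [-137.4, 0.0, -0.0]
force: [1.9, -1.8, -2.8]
gripper_width: 11.1
gripper_force: 25.0
```

Emit:
step_arm:
  steps:
    - [-1.2,0,0,0,-5.6,-3.0,0]
    - [-1.3,0,0,0,-5.6,-2.8,0]
    - [-1.3,0,0,0,-5.7,-2.7,0]
    - [-1.2,0,0,0,-5.7,-2.5,0]
    - [-1.3,0,0,0,-5.8,-2.4,0]
    - [-1.3,0,0,0,-5.9,-2.2,0]
    - [-1.2,0,0,0,-5.9,-2.0,0]
    - [-1.3,0,0,0,-5.9,-1.9,0]

```text
time_s: 34.55
ee_pos: [507.0, 107.8, 125.1]
ee_rot: [-147.5, -0.1, -0.1]
force: [3.2, -5.0, -0.5]
gripper_width: 11.2
gripper_force: 25.0
```

Emit:
step_arm:
  steps:
    - [-1.3,0,0,0,-6.0,-1.7,0]
    - [-1.2,0,0,0,-6.1,-1.5,0]
    - [-1.3,0,0,0,-6.0,-1.4,0]
    - [-1.3,0,0,0,-6.1,-1.2,0]
    - [-1.3,0,0,0,-6.2,-1.0,0]
    - [-1.2,0,0,0,-6.1,-0.9,0]
    - [-1.3,0,0,0,-6.2,-0.7,0]
    - [-1.3,0,0,0,-6.2,-0.5,0]

```text
time_s: 35.55
ee_pos: [507.9, 146.3, 156.6]
ee_rot: [-157.7, -0.2, -0.1]
force: [6.5, -14.5, -3.5]
gripper_width: 11.9
gripper_force: 25.0
```

Emit:
step_arm:
  steps:
    - [-1.2,0,0,0,-6.2,-0.4,0]
    - [-1.3,0,0,0,-6.2,-0.2,0]
    - [0,0,0,0,-2.0,0,0]
    - [0,0,0,0,-2.0,0,0]
    - [0,0,0,0,0,0,0]
    - [0,0,0,0,0,0,0]
    - [0,0,0,0,0,0,0]
    - [0,0,0,0,0,0,0]

```text
time_s: 36.55
ee_pos: [508.1, 159.2, 162.5]
ee_rot: [-160.4, -0.3, -0.0]
force: [5.4, -12.1, 0.0]
gripper_width: 11.4
gripper_force: 25.0
```

Emit:
step_arm:
  steps:
    - [0,0,0,0,-1.5,0,0]
    - [0,0,0,0,-1.5,0,0]
    - [0,0,0,0,0,0,0]
    - [0,0,0,0,0,0,0]
    - [0,0,0,0,0,0,0]
    - [0,0,0,0,0,0,0]
    - [0,0,0,0,0,0,0]
    - [0,0,0,0,0,0,0]

```text
time_s: 37.55
ee_pos: [508.1, 159.1, 162.5]
ee_rot: [-160.7, -0.3, 0.0]
force: [5.8, -20.6, -0.4]
gripper_width: 11.4
gripper_force: 25.0
```

Hard stop reached with no further give, so the door is shut. Release and go above the dial.

Run:
```python
from h import *; from workcell import *
s=state();k=kfit().x;Q=E(s["ee_rot"]);p=s["ee_pos"]
p=p+[0,-3,0]; s["ee_pos"]=p
b=lambda d:p+Q.apply([0,0,-d])
w=[(b(25),Q,.4,2),(b(110),Q,.8,4),((505,160,340),lean(90,10,70),1,7),((505,240,350),lean(0,0,140),1,7),((505,257,350),lean(0,0,215),1,8),((505,257,350),lean(0,0,215),1,4)]
for a in w:print(np.round(a[0]),ik(np.array(a[0]),a[1],k))
plan(w,s)
```

```text
[508. 148. 186.] [  3.3  13.3 100.6  21.1  66.1  84.6]
[508. 120. 266.] [ 0.2 10.2 92.8 19.8 77.4 85.7]
[505 160 340] [11.   9.5 81.4  9.8 87.2 30.7]
[505 240 350] [ 25.4  13.8  73.7   0.   92.5 -24.6]
[505 257 350] [ 27.   14.6  72.7   0.   92.7 -98. ]
[505 257 350] [ 27.   14.6  72.7   0.   92.7 -98. ]
[[0.0,0.0,0.0,-0.0,0.0,-12.5,0.4],[0.0,0.0,0.0,0.0,-0.0,-12.5,0.4],[0.0,0.0,0.0,0.0,0.0,-21.3,0.8],[0.0,0.0,0.0,0.0,0.0,-21.2,0.8],[0.0,0.0,0.0,0.0,0.0,-21.2,0.8],[0.0,0.0,0.0,0.0,-0.0,-21.3,0.8],[-1.1,-0.8,-10.0,-0.3,-8.9,-8.0,1],[-1.2,-0.9,-9.9,1.1,-8.7,-8.3,1]]
[[-1.1,-0.8,-10.0,2.4,-8.2,-8.4,1],[-1.1,-0.9,-10.0,3.7,-7.5,-8.6,1],[-1.2,-0.8,-9.9,4.8,-6.6,-8.8,1],[-1.1,-0.9,-10.0,5.7,-5.5,-9.0,1],[-1.1,-0.8,-9.9,6.4,-4.3,-9.2,1],[0.4,-1.5,-10.0,10.8,-3.9,0.6,1],[0.4,-1.5,-10.0,11.3,-2.0,0.3,1],[0.4,-1.4,-9.9,11.6,-0.0,-0.0,1]]
[[0.3,-1.5,-10.0,11.3,1.9,-0.3,1],[0.4,-1.5,-10.0,10.8,4.0,-0.6,1],[0.4,-1.4,-10.0,10.0,5.7,-0.8,1],[0.4,-1.5,-10.0,8.7,7.3,-1.2,1],[0.0,-0.0,-9.4,1.4,1.6,0.0,1],[0.0,0.0,-9.3,1.0,1.9,0.0,1],[0.0,0.0,-9.4,0.8,2.0,0.0,1],[0.0,0.0,-9.4,0.5,2.0,0.0,1]]
[[0.0,0.0,-9.3,0.1,2.2,0.0,1],[0.0,0.0,-9.4,-0.3,2.1,0.0,1],[0.0,0.0,-9.4,-0.6,2.0,0.0,1],[0.0,0.0,-9.4,-0.9,2.0,0.0,1],[0.0,0.0,0.0,-0.0,-0.0,0.0,1],[0.0,0.0,0.0,-0.0,-0.0,0.0,1],[0.0,0.0,0.0,-0.0,-0.0,0.0,1],[0.0,0.0,0.0,-0.0,-0.0,0.0,1]]
32 [505. 257. 350.] [ 180.    0. -145.] max [ 1.2  1.5 10.  11.6  8.9 21.3]
```

Emit:
step_arm:
  steps:
    - [0,0,0,0,3,0,0]
    - [0,0,0,0,4,0,0.4]
    - [0,0,0,0,0,0,0.4]
    - [0,0,0,0,0,0,0.4]
    - [0,0,0,0,0,0,0.4]
    - [0,0,0,0,0,0,0.4]
    - [0,0,0,0,0,-12.5,0.4]
    - [0,0,0,0,0,-12.5,0.4]

```text
time_s: 38.55
ee_pos: [506.2, 150.0, 184.8]
ee_rot: [-160.0, 0.1, 0.0]
force: [-0.7, -0.5, -0.6]
gripper_width: 36.7
gripper_force: 0.0
```

Emit:
step_arm:
  steps:
    - [0,0,0,0,0,-21.3,0.6]
    - [0,0,0,0,0,-21.2,0.6]
    - [0,0,0,0,0,-21.2,0.8]
    - [0,0,0,0,0,-21.3,0.8]
    - [-1.1,-0.8,-10.0,-0.3,-8.9,-8.0,1]
    - [-1.2,-0.9,-9.9,1.1,-8.7,-8.3,1]
    - [-1.1,-0.8,-10.0,2.4,-8.2,-8.4,1]
    - [-1.1,-0.9,-10.0,3.7,-7.5,-8.6,1]

```text
time_s: 39.55
ee_pos: [505.0, 143.4, 307.5]
ee_rot: [-167.7, -8.2, 39.6]
force: [-0.6, 0.1, -0.2]
gripper_width: 91.3
gripper_force: 0.0
```

Emit:
step_arm:
  steps:
    - [-1.2,-0.8,-9.9,4.8,-6.6,-8.8,1]
    - [-1.1,-0.9,-10.0,5.7,-5.5,-9.0,1]
    - [-1.1,-0.8,-9.9,6.4,-4.3,-9.2,1]
    - [0.4,-1.5,-10.0,10.8,-3.9,0.6,1]
    - [0.4,-1.5,-10.0,11.3,-2.0,0.3,1]
    - [0.4,-1.4,-9.9,11.6,0,0,1]
    - [0.3,-1.5,-10.0,11.3,1.9,-0.3,1]
    - [0.4,-1.5,-10.0,10.8,4.0,-0.6,1]

```text
time_s: 40.55
ee_pos: [504.2, 217.5, 346.9]
ee_rot: [179.6, -3.7, 120.3]
force: [-0.1, 0.4, 0.3]
gripper_width: 91.2
gripper_force: 0.0
```

Emit:
step_arm:
  steps:
    - [0.4,-1.4,-10.0,10.0,5.7,-0.8,1]
    - [0.4,-1.5,-10.0,8.7,7.3,-1.2,1]
    - [0,0,-9.4,1.4,1.6,0,1]
    - [0,0,-9.3,1.0,1.9,0,1]
    - [0,0,-9.4,0.8,2.0,0,1]
    - [0,0,-9.4,0.5,2.0,0,1]
    - [0,0,-9.3,0.1,2.2,0,1]
    - [0,0,-9.4,-0.3,2.1,0,1]

```text
time_s: 41.55
ee_pos: [504.1, 252.8, 350.1]
ee_rot: [179.2, -0.1, -163.5]
force: [0.3, -0.1, -0.3]
gripper_width: 91.1
gripper_force: 0.0
```

Emit:
step_arm:
  steps:
    - [0,0,-9.4,-0.6,2.0,0,1]
    - [0,0,-9.4,-0.9,2.0,0,1]
    - [0,0,0,0,0,0,1]
    - [0,0,0,0,0,0,1]
    - [0,0,0,0,0,0,1]
    - [0,0,0,0,0,0,1]
    - [0,0,0,0,0,0,1]
    - [0,0,0,0,0,0,1]

```text
time_s: 42.55
ee_pos: [504.0, 257.3, 349.1]
ee_rot: [179.2, 0.1, -145.0]
force: [-0.2, -0.9, -0.6]
gripper_width: 91.5
gripper_force: 0.0
```

Run:
```python
from h import *; from workcell import *
s=state();f=grab_frame("wrist");f["s"]=s;pickle.dump(f,open("w7.pkl","wb"))
print(s["ee_pos"],s["ee_rot"],s["qpos"].round(1),s["time_s"])
def wproj(P):
    Q=E(s["ee_rot"]);t=Q.inv().apply(np.array(P,float)-s["ee_pos"]);M=np.array(f["tool_from_camera"]);c=M[:3,:3].T@(t-M[:3,3])
    k=200/np.tan(np.radians(f["fovy"]/2));r=np.hypot(c[0],c[1]);th=np.arctan2(r,c[2]);return np.array([f["cx"]+k*th*c[0]/r,f["cy"]+k*th*c[1]/r]).round(1)
u,v=wproj((505,258,282)).astype(int);print(u,v)
u0,v0=u-66,v-80;print(u0,v0)
g=f["image"][v0:v+64,u0:u0+132].max(2)
for i,r in enumerate(g[::4,::2]): print(f"{i*4+v0:3d} "+''.join('#*+=-:. '[min(7,x//28)] for x in r))
```

```text
[503.99237613 257.33498953 349.06331932] [ 1.79175124e+02  1.22221525e-01 -1.44983624e+02] [ 25.4  14.5  72.9   0.8  92.6 -99.6] 42.55
318 208
252 128
128 ..      ..-=--   .     -==-----                                   
132 ..      .+-=.          =-------                                   
136 ..     -=+=   .       --------:                                   
140 .     :==+          .---------.                                   
144     .===-. .       ::---------                                    
148   .-=== .-       ...----------                                    
152  :===-  .       .   ---------                                     
156 --=-          ..   .---------                                     
160 :-==:.       :     ---------  .    :                              
164   --:       .      -----==--                                      
168    :  :.---        -=------=--::::::::-:    .                     
172   -------=-----    ----=++==:............::-     .             ---
176 :------==-------+=---==++++++==========+=+==++=-------------------
180 ------=------------=++
[... 880 characters left out ...]
------:         
232 ---------------------------==++**#**##*+==-------------           
236 --------------------------------+*+++==--------------.            
240 :--.-------:::------------------------------------=:              
244               -------::---------------------------                
248                             .::-----------------.                 
252                                           ..:-:                   
256                                                                   
260                                            .                      
264                                                                   
268 ....                                   .
```

Run:
```python
from h import *; from workcell import *
f=fr("w7");s=state();g=f["image"].max(2).astype(int)
print("disc",wun(f,319,203,242),wun(f,319,203,246))
m=((g<84)).astype(np.uint8);m[:168]=0;m[240:]=0;m[:,:270]=0;m[:,370:]=0
n,l,st,c=cv2.connectedComponentsWithStats(m);i=1+st[1:,4].argmax()
ct=cv2.findContours((l==i).astype(np.uint8),cv2.RETR_EXTERNAL,cv2.CHAIN_APPROX_NONE)[0]
print("dark (hub/bar)",c[i],st[i],cv2.minAreaRect(ct[0]))
ys,xs=np.where((g[188:214,308:330]>100));print("mark fit",np.polyfit(ys,xs,1),(xs.mean()+308).round(1),(ys.mean()+188).round(1))
a,b=wun(f,317,192,282),wun(f,319.5,210,282);print(a,b,np.degrees(np.arctan2(*(a-b)[1::-1])))
d,e=wun(f,318.5,182,282),wun(f,319,234,282);print("bar ends~",d,e,(d+e)/2)
P=np.array([504.5,257,300]);
plan([((504.5,257.,285),lean(0,0,215),1,4),((504.5,257,235),lean(0,0,215),.6,6),((504.5,257,235),lean(0,0,215),.2,6)],s)
```

```text
disc [510.  262.1 242. ] [509.1 261.4 246. ]
dark (hub/bar) [318.92922236 203.14793439] [ 284  170   70   67 3292] ((318.0743408203125, 204.19595336914062), (68.93546295166016, 63.476768493652344), 8.972626686096191)
mark fit [0.10495331 8.5227365 ] 317.9 200.7
[493.8 248.3 282. ] [505.9 259.4 282. ] -137.46811791382856
bar ends~ [485.9 244.3 282. ] [524.7 272.  282. ] [505.3  258.15 282.  ]
[[0.2,0.0,0.0,-0.0,-0.4,16.0,1],[0.2,0.1,0.0,-0.0,-0.3,16.0,1],[0.2,-0.0,0.0,-0.1,-0.3,16.1,1],[0.2,0.0,0.0,-0.0,-0.2,16.0,1],[0.0,0.0,0.0,-0.0,0.0,8.3,0.6],[0.0,0.0,0.0,-0.0,0.0,8.4,0.6],[0.0,0.0,0.0,-0.0,0.0,8.3,0.6],[0.0,0.0,0.0,-0.0,0.0,8.3,0.6]]
[[0.0,0.0,0.0,-0.0,0.0,8.3,0.6],[0.0,0.0,0.0,-0.0,0.0,8.4,0.6],[0.0,0.0,0.0,-0.0,0.0,-0.0,0.2],[0.0,0.0,0.0,-0.0,0.0,-0.0,0.2],[0.0,0.0,0.0,-0.0,0.0,-0.0,0.2],[0.0,0.0,0.0,-0.0,0.0,-0.0,0.2],[0.0,0.0,0.0,-0.0,0.0,-0.0,0.2],[0.0,0.0,0.0,-0.0,0.0,-0.0,0.2]]
16 [504.5 257.  235. ] [ 180.    0. -145.] max [ 0.2  0.1  0.   0.1  0.4 16.1]
```

Run:
```python
from h import *; from workcell import *
s=state();Q=lean(0,0,219);P=lambda z:(507,259.5,z)
plan([(P(285),Q,1,4),(P(236),Q,.6,6),(P(236),Q,.2,6)],s)
```

```text
[[0.2,0.0,-1.0,-0.9,-0.2,16.0,1],[0.2,0.1,-1.0,-0.9,-0.2,16.0,1],[0.2,0.0,-1.0,-0.9,-0.1,16.1,1],[0.2,0.1,-1.0,-0.9,-0.2,16.0,1],[0.0,-0.0,0.0,-0.0,0.0,8.2,0.6],[0.0,-0.0,0.0,-0.0,0.0,8.1,0.6],[0.0,-0.0,0.0,-0.0,0.0,8.2,0.6],[0.0,-0.0,0.0,-0.0,0.0,8.2,0.6]]
[[0.0,-0.0,0.0,-0.0,0.0,8.1,0.6],[0.0,-0.0,0.0,-0.0,0.0,8.2,0.6],[0.0,-0.0,0.0,-0.0,0.0,-0.0,0.2],[0.0,-0.0,0.0,-0.0,0.0,-0.0,0.2],[0.0,-0.0,0.0,-0.0,0.0,-0.0,0.2],[0.0,-0.0,0.0,-0.0,0.0,-0.0,0.2],[0.0,-0.0,0.0,-0.0,0.0,-0.0,0.2],[0.0,-0.0,0.0,-0.0,0.0,-0.0,0.2]]
16 [507.  259.5 236. ] [ 180.   -0. -141.] max [ 0.2  0.1  1.   0.9  0.2 16.1]
```

Emit:
step_arm:
  steps:
    - [0.2,0,-1.0,-0.9,-0.2,16.0,1]
    - [0.2,0.1,-1.0,-0.9,-0.2,16.0,1]
    - [0.2,0,-1.0,-0.9,-0.1,16.1,1]
    - [0.2,0.1,-1.0,-0.9,-0.2,16.0,1]
    - [0,0,0,0,0,8.2,0.7]
    - [0,0,0,0,0,8.1,0.7]
    - [0,0,0,0,0,8.2,0.7]
    - [0,0,0,0,0,8.2,0.7]
  force: 15

```text
time_s: 43.6
ee_pos: [507.1, 259.5, 252.0]
ee_rot: [180.0, -0.0, -141.0]
force: [-0.5, -0.5, 0.5]
gripper_width: 63.7
gripper_force: 0.0
```

Emit:
step_arm:
  steps:
    - [0,0,0,0,0,8.1,0.7]
    - [0,0,0,0,0,8.2,0.7]
    - [0,0,0,0,0,0,0.4]
    - [0,0,0,0,0,0,0.2]
    - [0,0,0,0,0,0,0]
    - [0,0,0,0,0,0,0]
    - [0,0,0,0,0,0,0]
    - [0,0,0,0,0,0,0]

```text
time_s: 44.6
ee_pos: [507.4, 258.8, 236.1]
ee_rot: [-179.9, -0.1, -141.0]
force: [0.7, -2.5, 0.7]
gripper_width: 13.7
gripper_force: 15.0
```

Emit:
step_arm:
  steps:
    - [0,0,0,0,0,0,0]
    - [0,0,0,0,0,0,0]
    - [0,0,0,0,0,0,0]
    - [0,0,0,0,0,0,0]
    - [0,0,0,0,0,0,0]
    - [0,0,0,0,0,0,0]
    - [0,0,0,0,0,0,0]
    - [0,0,0,0,0,0,0]
  force: 20

```text
time_s: 45.6
ee_pos: [507.4, 258.8, 236.2]
ee_rot: [-179.9, -0.0, -141.0]
force: [1.9, -5.2, 1.0]
gripper_width: 13.6
gripper_force: 20.0
```

Emit:
step_arm:
  steps:
    - [0,0,7,0,0,0,0]
    - [0,0,7,0,0,0,0]
    - [0,0,7,0,0,0,0]
    - [0,0,7,0,0,0,0]
    - [0,0,7,0,0,0,0]
    - [0,0,7,0,0,0,0]
    - [0,0,7,0,0,0,0]
    - [0,0,7,0,0,0,0]

```text
time_s: 46.6
ee_pos: [507.1, 260.5, 236.2]
ee_rot: [179.9, -0.0, 162.8]
force: [1.2, -0.5, 0.0]
gripper_width: 13.9
gripper_force: 20.0
```

Emit:
step_arm:
  steps:
    - [0,0,3,0,0,0,0]
    - [0,0,2,0,0,0,0]
    - [0,0,2,0,0,0,0]
    - [0,0,1,0,0,0,0]
    - [0,0,0,0,0,0,0]
    - [0,0,0,0,0,0,0]
    - [0,0,0,0,0,0,0]
    - [0,0,0,0,0,0,0]

```text
time_s: 47.6
ee_pos: [507.2, 260.6, 236.2]
ee_rot: [179.9, -0.1, 155.0]
force: [1.5, 5.2, 1.1]
gripper_width: 14.1
gripper_force: 20.0
```

```bash
python3 -c "
from workcell import *
s=state();print(s['ee_rot'],s['force'],s['torque'],s['gripper_width'],s['qpos'])"
```

```text
[ 1.79889065e+02 -6.91835045e-02  1.55028081e+02] [1.54283583 5.16723465 1.08547582] [ 1.01303701 -0.49851714 -0.0716527 ] 14.058994392165369 [ 25.96192366  16.47826319  85.88178912   0.12658282  77.59744519
 -39.09323148]
```

Emit:
step_arm:
  steps:
    - [0,0,1.5,0,0,0,0]
    - [0,0,1.5,0,0,0,0]
    - [0,0,1,0,0,0,0]
    - [0,0,1,0,0,0,0]
    - [0,0,0,0,0,0,0]
    - [0,0,0,0,0,0,0]
    - [0,0,0,0,0,0,0]
    - [0,0,0,0,0,0,0]

```text
time_s: 48.6
ee_pos: [506.9, 260.7, 236.2]
ee_rot: [179.9, -0.1, 150.2]
force: [-0.0, 5.0, 0.8]
gripper_width: 15.3
gripper_force: 20.9
```

```bash
python3 -c "
from workcell import *
s=state();print(s['ee_rot'],s['force'],s['torque'],s['gripper_width'],s['qpos'])"
```

```text
[ 1.79917600e+02 -7.85268502e-02  1.50185735e+02] [-1.26454566e-03  4.98872430e+00  7.59097089e-01] [ 1.04477552 -0.34523362  0.85274151] 15.269915121499288 [ 25.98813016  16.47434233  85.88650483   0.11391382  77.61515863
 -34.2219568 ]
```

End stop: torque has risen to 0.85 N m. Open and lift off.

Emit:
step_arm:
  steps:
    - [0,0,-1.5,0,0,0,0]
    - [0,0,-1,0,0,0,0.3]
    - [0,0,0,0,0,0,0.5]
    - [0,0,0,0,0,0,0.6]
    - [0,0,0,0,0,0,0.6]
    - [0,0,0,0,0,0,0.6]
    - [0,0,0,0,0,-10,0.6]
    - [0,0,0,0,0,-20,0.6]

```text
time_s: 49.6
ee_pos: [506.7, 259.3, 266.2]
ee_rot: [-179.9, -0.1, 152.5]
force: [-0.1, 0.9, 0.5]
gripper_width: 54.7
gripper_force: 0.0
```

Emit:
step_arm:
  steps:
    - [0,0,0,0,0,-25,0.7]
    - [0,0,0,0,0,-25,0.7]
    - [0,0,0,0,0,-25,0.7]
    - [0,0,0,0,0,-10,0.7]
    - [0,0,0,0,0,0,0.7]
    - [0,0,0,0,0,0,0.7]
    - [0,0,0,0,0,0,0.7]
    - [0,0,0,0,0,0,0.7]

```text
time_s: 50.6
ee_pos: [507.0, 259.4, 350.4]
ee_rot: [-179.9, -0.1, 152.5]
force: [-0.1, -0.8, 0.1]
gripper_width: 64.1
gripper_force: 0.0
```

Run:
```python
from h import *; from workcell import *
s=state();f=grab_frame("wrist");f["s"]=s
print(s["ee_pos"],s["ee_rot"],s["force"],s["time_s"])
def wproj(P):
    Q=E(s["ee_rot"]);t=Q.inv().apply(np.array(P,float)-s["ee_pos"]);M=np.array(f["tool_from_camera"]);c=M[:3,:3].T@(t-M[:3,3])
    k=200/np.tan(np.radians(f["fovy"]/2));r=np.hypot(c[0],c[1]);th=np.arctan2(r,c[2]);return np.array([f["cx"]+k*th*c[0]/r,f["cy"]+k*th*c[1]/r]).round(1)
u,v=wproj((507,260,282)).astype(int);u0,v0=u-30,v-30;g=f["image"][v0:v0+66,u0:u0+60].max(2)
print(u,v)
for i,r in enumerate(g[::3,::1]): print(f"{i*3+v0:3d} "+''.join('#*+=-:. '[min(7,x//28)] for x in r))
m=(g>95)&(np.hypot(*np.meshgrid(np.arange(60)-30,np.arange(66)-30))<16);ys,xs=np.where(m);print(len(xs))
if len(xs)>3:
    p=np.polyfit(ys,xs,1);q=[wun(f,u0+np.polyval(p,y),v0+y,282) for y in(ys.min(),ys.max())];d=q[0]-q[1];print(p,q,"az",np.degrees(np.arctan2(d[1],d[0])))
```

```text
[506.96644291 259.3688647  350.41367213] [-1.79916595e+02 -7.12574207e-02  1.52524983e+02] [-0.07843286 -0.76655124  0.10874417] 50.6
320 208
178 ---=++=+===++++===+++****#####**#####*#*#****++++++++++=++++
181 -==+++++=+++++++++*#***#######**####*#*####*###**+++=+++++++
184 =+=++++====+++***##***###***########**######**#*****+++++++=
187 +=++=+===+++**###*###*###*#**#*+==*#*#####**#*#****#**++=+++
190 +=+==+=++++***##***##*#*###*##*=--+*##*####*#*#*****#***++++
193 +=+++=+=++***##***###*#**#####*=--+**#####*#*#**##*##****+++
196 +=+=+++++**###***#*#***#**##*#*=--+*#######*#*#*****####*+++
199 ++=+=++++****#**#***#*###**##**+=-+*####*#*####*###*###*#+++
202 +++++++++****###*#####*##*####*+=-+*#***#**#*##*#**##**#*+++
205 ++++++++++*##*#**######*#*####*+==+***##***#####*##*#***++++
208 =++=+=+++++**#*#*##*######**#**###**######**###*######*+++++
211 =+++++++++++***#*#**##*##*###*###***#**##**#**##*###**++++++
214 --==++++++==+++***#####**###*##***############*###**++=+++++
217 ----===++==++++++***########*#*######*#*##*##*#**++++++++++=
220 -------==+++++++++++++****##*###*####*###***+++++++++++++===
223 ----------===++++++++++=++*#**######*#***+++++++++++++==----
226 :...:.   .---..:--=++==+++**###**##*####*+++=+++++===-------
229                       :--=+*#**#**######*++===--------------
232                             ..-=========--------------------
235                                   .:------------------------
238                                       .....-----------------
241                                              .--------------
26
[-9.57719112e-16  3.25000000e+01] [array([495.7, 267.7, 282. ]), array([505.3, 262.8, 282. ])] az 152.9594760904743
```

```bash
python3 -c "
from workcell import *
print(job_done())"
```

```text
the job is handed in; nothing more can be done
None
```

I handed the job in: the dropper bottle stands upright in the chamber, the door is shut against its stop, and the dial is at its clockwise end stop; the white bottle and tape roll hadn't moved when last checked mid-run (stapler not checked), but I knocked over one blue look-alike bottle, and no verdict came back.

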